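Pull out the cell tray, stack the loose cells as a pyramid, push it home

TASK

Drag the flat cell tray out from under its little shelf as far as it goes (there is nothing to grip, so press down on its bare front and drag), then lay all the loose cylindrical battery cells on it lengthwise: three in the grooves and the rest saddled in the gaps between the cells below, a pyramid with even ends. When all the cells are stacked, slide the tray fully home under the shelf with the stack still in order, leaving the other things on the table where they are.

Things in the scene. Friction and masses are not known exactly. Their poses are not given: they have to be found in the camera images.
- station: Fixed station. Origin on the table below the middle of the front edge of a small plywood shelf; x away from the robot, y left, z up. Shelf: x 0 to 130 mm, 200 mm wide, underside 125 mm up, meter on top (170 mm high). In front, a base 160 mm wide, 6 mm thick reaches to x = -250 mm, with guides 12 mm high at y = +-77 mm and an end bar 10 mm high; wooden kerbs 8 x 20 mm high at y = +-125 mm.
- tray (a joint): How far the tray is pulled out along the station's -x, m: 0 home, 0.14 fully out at its stop. It stays where left; sliding takes about 2.5 N, however hard it is pressed (finger friction about 0.6). A flat grey plate 6 mm thick, 140 mm wide, 165 mm long, top 12 mm above the table: front 90 mm bare, rear 75 mm the bed with grooves, hidden under the shelf when home.
- tray_pad (a point): Point on top of the bare front of the tray, 12 mm above the table, on its centre line, 25 mm behind its front edge: a place to press. It moves with the tray; axes as the station's. With the tray home it lies 65 mm in front of the shelf's front edge.
- tray_bed (a point): Middle of the bed, at axis height of a cell in a groove (29.8 mm above the table); moves with the tray; axes as the station's. Three V grooves along x, ridges 12.5 mm high, with low end stops (5.5 mm high) at x = +-38 mm. Cell axes: grooves y = -36, 0, 36 mm, z = 0; next layer y = -18, 18, z = 27.7; top y = 0, z = 55.3; centred on x = 0. Out, 105 mm before the shelf edge.
- cell1: Loose cylindrical battery cell, 33 mm diameter, 60 mm long, about 140 g, plain grey with bright flat ends. Origin at its centre; x is the cylinder's axis. Lying on the table its centre is 16.5 mm up. All cells are alike; four to six are present (absent ones read None). Gripped by its flat ends its sides stay free for neighbours. If knocked it can roll far, to a kerb or strip.
- cell2: Loose cylindrical battery cell, 33 mm diameter, 60 mm long, about 140 g, plain grey with bright flat ends. Origin at its centre; x is the cylinder's axis. Lying on the table its centre is 16.5 mm up. All cells are alike; four to six are present (absent ones read None). Gripped by its flat ends its sides stay free for neighbours. If knocked it can roll far, to a kerb or strip.
- cell3: Loose cylindrical battery cell, 33 mm diameter, 60 mm long, about 140 g, plain grey with bright flat ends. Origin at its centre; x is the cylinder's axis. Lying on the table its centre is 16.5 mm up. All cells are alike; four to six are present (absent ones read None). Gripped by its flat ends its sides stay free for neighbours. If knocked it can roll far, to a kerb or strip.
- cell4: Loose cylindrical battery cell, 33 mm diameter, 60 mm long, about 140 g, plain grey with bright flat ends. Origin at its centre; x is the cylinder's axis. Lying on the table its centre is 16.5 mm up. All cells are alike; four to six are present (absent ones read None). Gripped by its flat ends its sides stay free for neighbours. If knocked it can roll far, to a kerb or strip.
- cell5: Loose cylindrical battery cell, 33 mm diameter, 60 mm long, about 140 g, plain grey with bright flat ends. Origin at its centre; x is the cylinder's axis. Lying on the table its centre is 16.5 mm up. All cells are alike; four to six are present (absent ones read None). Gripped by its flat ends its sides stay free for neighbours. If knocked it can roll far, to a kerb or strip.
- cell6: Loose cylindrical battery cell, 33 mm diameter, 60 mm long, about 140 g, plain grey with bright flat ends. Origin at its centre; x is the cylinder's axis. Lying on the table its centre is 16.5 mm up. All cells are alike; four to six are present (absent ones read None). Gripped by its flat ends its sides stay free for neighbours. If knocked it can roll far, to a kerb or strip.
- block_battery: Bystander: rectangular block battery 26 x 17 x 46 mm standing up; origin at the middle of its underside. Leave it where it is.
- cutters: Bystander: diagonal cutters with orange handles, 150 mm long, 12 mm high; origin at the middle of its underside. Leave it where it is.
- joystick: Bystander: little joystick board 34 x 26 x 30 mm; origin at the middle of its underside. Leave it where it is.
- usb_stick: Bystander: USB stick 52 x 18 x 8 mm; origin at the middle of its underside. Leave it where it is.
- phone: Bystander: phone 70 x 140 x 9 mm; origin at the middle of its underside. Leave it where it is.
- strip_left: Wooden strip fixed to the table at the outer left side of the cells, 220 mm along x, 10 mm thick, 20 mm high, that stops rolling cells; origin at the middle of its underside.
- strip_right: Wooden strip fixed to the table at the outer right side of the cells, 220 mm along x, 10 mm thick, 20 mm high, that stops rolling cells; origin at the middle of its underside.
Things that resemble listed ones, but are neither listed nor needed, are in the scene too. Leave any green look-alike of the cell1 alone. What is shaped like the cell3 but blue is not meant.

How it is judged:
On the way, in this order (a step that is already met when the one before it is completed fails the run):
1. the tray is dragged fully out, to within 12 mm of its stop (value of joint tray above 0.128 m), for 0.2 s.
2. with the tray out (at least 110 mm), all cells present lie at rest in the pyramid on it, let go (value of joint tray above 0.11 m and x of cell1 in the frame of tray_bed between -0.012 and 0.012 m and angle between the x axis of each of cell1, cell2, cell3, cell4, cell5, cell6 and the x axis of tray_bed, either way round below 0.2 rad and ((z of cell1 in the frame of tray_bed between -0.006 and 0.006 m and y of cell1 in the frame of tray_bed between -0.043 and 0.043 m) or (z of cell1 in the frame of tray_bed between 0.0217 and 0.0337 m and y of cell1 in the frame of tray_bed between -0.026 and 0.026 m) or (z of cell1 in the frame of tray_bed between 0.0493 and 0.0613 m and y of cell1 in the frame of tray_bed between -0.01 and 0.01 m)) and x of cell2 in the frame of tray_bed between -0.012 and 0.012 m and ((z of cell2 in the frame of tray_bed between -0.006 and 0.006 m and y of cell2 in the frame of tray_bed between -0.043 and 0.043 m) or (z of cell2 in the frame of tray_bed between 0.0217 and 0.0337 m and y of cell2 in the frame of tray_bed between -0.026 and 0.026 m) or (z of cell2 in the frame of tray_bed between 0.0493 and 0.0613 m and y of cell2 in the frame of tray_bed between -0.01 and 0.01 m)) and x of cell3 in the frame of tray_bed between -0.012 and 0.012 m and ((z of cell3 in the frame of tray_bed between -0.006 and 0.006 m and y of cell3 in the frame of tray_bed between -0.043 and 0.043 m) or (z of cell3 in the frame of tray_bed between 0.0217 and 0.0337 m and y of cell3 in the frame of tray_bed between -0.026 and 0.026 m) or (z of cell3 in the frame of tray_bed between 0.0493 and 0.0613 m and y of cell3 in the frame of tray_bed between -0.01 and 0.01 m)) and x of cell4 in the frame of tray_bed between -0.012 and 0.012 m and ((z of cell4 in the frame of tray_bed between -0.006 and 0.006 m and y of cell4 in the frame of tray_bed between -0.043 and 0.043 m) or (z of cell4 in the frame of tray_bed between 0.0217 and 0.0337 m and y of cell4 in the frame of tray_bed between -0.026 and 0.026 m) or (z of cell4 in the frame of tray_bed between 0.0493 and 0.0613 m and y of cell4 in the frame of tray_bed between -0.01 and 0.01 m)) and x of cell5 in the frame of tray_bed between -0.012 and 0.012 m and ((z of cell5 in the frame of tray_bed between -0.006 and 0.006 m and y of cell5 in the frame of tray_bed between -0.043 and 0.043 m) or (z of cell5 in the frame of tray_bed between 0.0217 and 0.0337 m and y of cell5 in the frame of tray_bed between -0.026 and 0.026 m) or (z of cell5 in the frame of tray_bed between 0.0493 and 0.0613 m and y of cell5 in the frame of tray_bed between -0.01 and 0.01 m)) and x of cell6 in the frame of tray_bed between -0.012 and 0.012 m and ((z of cell6 in the frame of tray_bed between -0.006 and 0.006 m and y of cell6 in the frame of tray_bed between -0.043 and 0.043 m) or (z of cell6 in the frame of tray_bed between 0.0217 and 0.0337 m and y of cell6 in the frame of tray_bed between -0.026 and 0.026 m) or (z of cell6 in the frame of tray_bed between 0.0493 and 0.0613 m and y of cell6 in the frame of tray_bed between -0.01 and 0.01 m)) and linear speed of each of cell1, cell2, cell3, cell4, cell5, cell6 below 0.02 m/s and contact force between the fingers and cell1 below 0.1 N and contact force between the fingers and cell2 below 0.1 N and contact force between the fingers and cell3 below 0.1 N and contact force between the fingers and cell4 below 0.1 N and contact force between the fingers and cell5 below 0.1 N and contact force between the fingers and cell6 below 0.1 N), for 0.3 s.
3. the tray is pushed home, to within 6 mm (value of joint tray below 0.006 m), for 0.2 s.
At the end, for the whole second after the job is handed in: The tray is home to within 6 mm, and every cell present stays along the grooves (within 0.2 rad, within 12 mm of the bed's middle lengthwise) in one of the pyramid's layers: in a groove, saddled on two cells of the row, or saddled on the two above, each layer's height within 6 mm (value of joint tray below 0.006 m and x of cell1 in the frame of tray_bed between -0.012 and 0.012 m and angle between the x axis of each of cell1, cell2, cell3, cell4, cell5, cell6 and the x axis of tray_bed, either way round below 0.2 rad and ((z of cell1 in the frame of tray_bed between -0.006 and 0.006 m and y of cell1 in the frame of tray_bed between -0.043 and 0.043 m) or (z of cell1 in the frame of tray_bed between 0.0217 and 0.0337 m and y of cell1 in the frame of tray_bed between -0.026 and 0.026 m) or (z of cell1 in the frame of tray_bed between 0.0493 and 0.0613 m and y of cell1 in the frame of tray_bed between -0.01 and 0.01 m)) and x of cell2 in the frame of tray_bed between -0.012 and 0.012 m and ((z of cell2 in the frame of tray_bed between -0.006 and 0.006 m and y of cell2 in the frame of tray_bed between -0.043 and 0.043 m) or (z of cell2 in the frame of tray_bed between 0.0217 and 0.0337 m and y of cell2 in the frame of tray_bed between -0.026 and 0.026 m) or (z of cell2 in the frame of tray_bed between 0.0493 and 0.0613 m and y of cell2 in the frame of tray_bed between -0.01 and 0.01 m)) and x of cell3 in the frame of tray_bed between -0.012 and 0.012 m and ((z of cell3 in the frame of tray_bed between -0.006 and 0.006 m and y of cell3 in the frame of tray_bed between -0.043 and 0.043 m) or (z of cell3 in the frame of tray_bed between 0.0217 and 0.0337 m and y of cell3 in the frame of tray_bed between -0.026 and 0.026 m) or (z of cell3 in the frame of tray_bed between 0.0493 and 0.0613 m and y of cell3 in the frame of tray_bed between -0.01 and 0.01 m)) and x of cell4 in the frame of tray_bed between -0.012 and 0.012 m and ((z of cell4 in the frame of tray_bed between -0.006 and 0.006 m and y of cell4 in the frame of tray_bed between -0.043 and 0.043 m) or (z of cell4 in the frame of tray_bed between 0.0217 and 0.0337 m and y of cell4 in the frame of tray_bed between -0.026 and 0.026 m) or (z of cell4 in the frame of tray_bed between 0.0493 and 0.0613 m and y of cell4 in the frame of tray_bed between -0.01 and 0.01 m)) and x of cell5 in the frame of tray_bed between -0.012 and 0.012 m and ((z of cell5 in the frame of tray_bed between -0.006 and 0.006 m and y of cell5 in the frame of tray_bed between -0.043 and 0.043 m) or (z of cell5 in the frame of tray_bed between 0.0217 and 0.0337 m and y of cell5 in the frame of tray_bed between -0.026 and 0.026 m) or (z of cell5 in the frame of tray_bed between 0.0493 and 0.0613 m and y of cell5 in the frame of tray_bed between -0.01 and 0.01 m)) and x of cell6 in the frame of tray_bed between -0.012 and 0.012 m and ((z of cell6 in the frame of tray_bed between -0.006 and 0.006 m and y of cell6 in the frame of tray_bed between -0.043 and 0.043 m) or (z of cell6 in the frame of tray_bed between 0.0217 and 0.0337 m and y of cell6 in the frame of tray_bed between -0.026 and 0.026 m) or (z of cell6 in the frame of tray_bed between 0.0493 and 0.0613 m and y of cell6 in the frame of tray_bed between -0.01 and 0.01 m))); the robot touches nothing.
It fails at once if another thing on the table (block battery, cutters, joystick, USB stick, phone) is moved more than 50 mm (distance of any of block_battery, cutters, joystick, usb_stick, phone from where it was at the start of the episode above 0.05 m).
Of cell1, cell2, cell3, cell4, cell5, cell6 only 4 to 6 are there at a start; the rules pass over those that are not, and their reading is None.
At some moment in a run one of cell3, cell6 may be knocked a few centimetres aside while the robot is not near it.
Once in a run the grip may slacken for a moment while it holds something.
It also fails if it takes over 210 s, if anything falls off the work surface, if the arm or the gripper's body presses on something with over 40 N, if the wrist force passes 120 N, or if a joint passes its speed limit or range.

ROBOT

A 6-joint arm with a two-finger parallel gripper is mounted at the origin on the work surface. World frame = base frame: x ahead of the robot, y to its left, z up, the work surface at z = 0. Lengths are in m, angles in rad, forces in N, time in s.
With the tool pointing down it reaches from about 0.35 to 0.85 m from the base axis. Payload 8.1 kg.
Tool frame: the origin (TCP) lies midway between the tips of the shut fingers; the grasp point (between the pads) lies 19 mm behind it; z points along the fingers, y is the direction in which the jaws open and shut (so a half turn about z gives the same grasp; the last joint's range is limited). The gripper opens to 93 mm and grips with 3 to 60 N. Pads are 15 mm wide; open, the fingers measure 128 mm over their backs; the gripper's body (75 mm by 188 mm) begins 65 mm behind the grasp point.
Start: joints at [-1.245, 0.13, 1.488, -0, 1.523, -0.085], TCP at [0.24, -0.55, 0.219] pointing down, gripper open.
Joint ranges: [-2.96, 2.96], [-0.89, 2.26], [0.02, 2.5], [-1.34, 4.48], [0, 2.73], [-2.66, 2.66]. Speed limits (rad/s): [2.39, 2.39, 2.79, 3.14, 3.14, 3.14].

INTERFACE

Orientations are given as [roll, pitch, yaw] about the fixed x, y, z axes, in that order (R = Rz(yaw) Ry(pitch) Rx(roll)).
In Python, from workcell import arm, viewer gives the robot as it stands.
- The arm moves only by the shell command python3 -m pendant 'ROWS' [FORCE]. ROWS is a JSON object of lists of equal length, an entry for each row: "travel": the shift along the world's x, y, z in m, a list of three; "delta_rot": the turn, a rotation vector about the world's x, y, z in degrees, a list of three; "jaw": the opening, from -1 (shut) to 1 (fully open). In form: {"travel": [[dx, dy, dz], ...], "delta_rot": [[ax, ay, az], ...], "jaw": [jaw, ...]}. A call has 1 to 10 rows; each row shifts and turns the pose as measured when the row begins; what a row does not reach is not made up. A row lasts 1/10 s, in which the tool goes at most 50 mm and 8.59 degrees, less where a joint would pass 70% of its speed; a pose out of reach is approached as far as the arm can. A call is refused whole if a number of a shift passes 0.05 or a number of a turn 8.59, either way. A call with a gripper value outside its range is refused whole. The fingers move at their own pace and stop on an object; FORCE is the grip in N (left out, the last holds). Time passes only in rows, so rows that do not move let the fingers close. It gives the time, the measured TCP pose, the force and the opening at its end, in the units of the state.
- arm.state(): the state, without advancing time (a new reading comes with each control period).
- viewer.read_camera(name): name is "scene" or "top" or "wrist"; returns a dict with "img" (420x560x3 uint8, red, green, blue), "fx", "fy", "cx", "cy" (pixels), "extrinsics" (4x4, takes a point from camera to world coordinates). Camera axes: x right, y down, z forward; pixel columns grow to the right and rows downward; lengths in m; the calibration is good to about 2 mm. A picture is of the moment at which its call begins. There is no depth.
- arm.close_job(): hands the job in, once; it reports no verdict.
Trained networks look in a picture, given as the dict that the camera call returned (one of the last four; its "shot" number tells which), for a name from the list of things; names that differ only in an ending like _2 or _b are one class to them, and where a whole thing is asked for, a point or a joint stands for the part that bears it (a point fixed in the world has none). Each returns a list of dicts, best first, with "score" (0 to 1); they miss things now and then, are a little off and sometimes report something else, mostly with a low value. They report only what shows in the picture. A call takes as long as a camera call. They do not tell look-alikes from the thing itself.
- viewer.search_frame(picture, thing): "extent" ([left, top, width, height] in pixels, round what is visible of it).
- viewer.silhouettes(picture, thing): "region" (420x560 bool, what is visible of it) and "extent" ([left, top, width, height] in pixels, round what is visible of it).
The state is a dict: "t": time; "joint_positions": joint angles; "qvel": joint speeds; "joint_torque": joint torques, N m; "tcp_pos": TCP position; "eef_rot": TCP orientation; "wrist_force": force on the tool from outside, world axes, zero at the start; "moment": the same for the moment, N m; "opening": opening from 0.0 (shut) to 1.0 (fully open).
Only numpy, scipy, OpenCV 4.12 (cv2) and the standard library are available. Lean on these libraries where they do the work, as an engineer would, in place of code of your own. Each camera call takes 0.05 s, during which the arm holds its last target.

## Working session

There is one attempt and no reset: what is moved stays moved. The work goes in short steps, Python scripts to look and compute and a shell command to move; the robot and the scene stay as the last step left them, time stands still between calls to the robot, and variables do not carry over. Pictures are saved under pics/ and viewed, and the job is handed in when it is done.

```bash
ls; mkdir -p pics; python3 - <<'E'
from workcell import arm, viewer
import cv2,json
print(arm.state())
for n in ["scene","top","wrist"]:
    p=viewer.read_camera(n)
    cv2.imwrite(f"pics/a_{n}.png",p["img"][:,:,::-1])
    print(n,p["fx"],p["fy"],p["cx"],p["cy"],p["extrinsics"].tolist() if hasattr(p["extrinsics"],'tolist') else p["extrinsics"])
E
```

```text
pics
{'t': 0.0, 'joint_positions': array([-1.24538115e+00,  1.31179751e-01,  1.48927684e+00, -3.70540151e-05,
        1.52300677e+00, -8.54072418e-02]), 'qvel': array([ 0.00061692,  0.00116978,  0.00152047,  0.00080159, -0.00193524,
       -0.00092406]), 'joint_torque': array([-2.11682629e-03, -5.59851122e+01, -4.91762424e+01,  7.63164321e-02,
        3.53309757e-02, -1.34884890e-04]), 'tcp_pos': array([ 0.23943656, -0.54952528,  0.2175777 ]), 'eef_rot': array([-3.13972561e+00, -1.22704269e-04,  4.10824111e-01]), 'wrist_force': array([-0.27535421,  0.25758636,  0.40063143]), 'moment': array([ 0.01664271,  0.02906461, -0.02390358]), 'opening': 1.0027259643166477}
scene 525.2181603057841 525.2181603057841 286.52750802683386 199.42407952362507 [[0.2823933359559328, 0.7625224191235522, -0.5820769400531559, 1.255311110741976], [0.9591770547081739, -0.21477603214458799, 0.18398541718728526, -0.24195605002270157], [0.01527682980962462, -0.6102711007004937, -0.7920453283245696, 1.0439354875248426], [0.0, 0.0, 0.0, 1.0]]
top 497.2033648186872 497.2033648186872 276.088188918675 210.37187588115583 [[-0.02030173992462824, -0.9967267490115428, 0.07825360797377622, 0.4187454835611843], [-0.9996120767654086, 0.018743132220006974, -0.0206007519117599, 0.005792195237700741], [0.0190666027592567, -0.07864148268861691, -0.9967206137427661, 1.2503173116890176], [0.0, 0.0, 0.0, 1.0]]
wrist 339.95270857958064 339.95270857958064 282.7537909212283 209.5744661871251 [[0.3984972198955746, -0.8839248730868771, -0.24469733237990893, 0.30831404208134544], [-0.9171684577127917, -0.3844623581600562, -0.1048366125680595, -0.5199629062863967], [-0.0014092239831747608, 0.26620577359695685, -0.9639151934643464, 0.38383387434835203], [0.0, 0.0, 0.0, 1.0]]
```

View pics/a_scene.png

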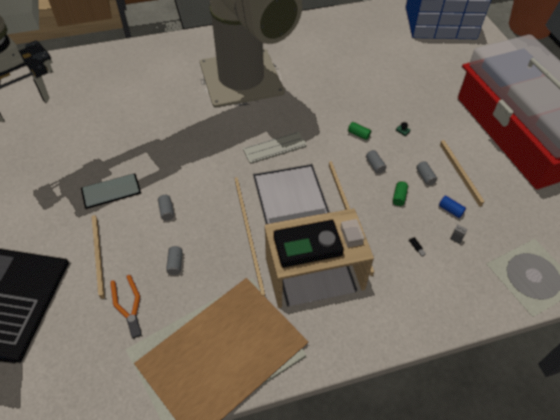

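View pics/a_top.png

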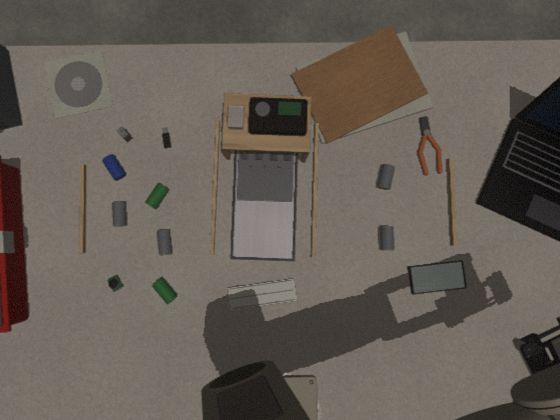

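View pics/a_wrist.png

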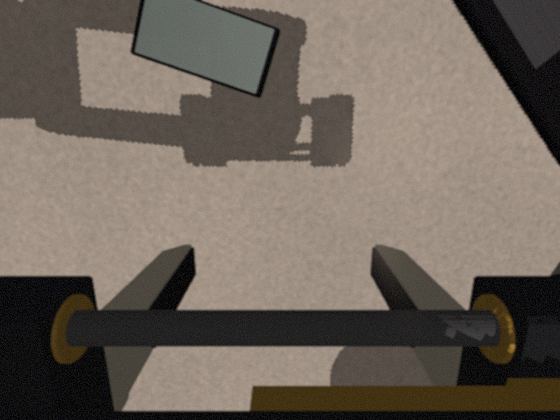

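```bash
cat > h.py <<'E'
from workcell import arm, viewer
import cv2, numpy as np
def ray(p,u,v,z):
    E=np.array(p["extrinsics"]);d=E[:3,:3]@np.array([(u-p["cx"])/p["fx"],(v-p["cy"])/p["fy"],1.0])
    return E[:3,3]+d*(z-E[2,3])/d[2]
def proj(p,X):
    E=np.array(p["extrinsics"]);c=E[:3,:3].T@(np.array(X)-E[:3,3]);return np.array([p["fx"]*c[0]/c[2]+p["cx"],p["fy"]*c[1]/c[2]+p["cy"]])
def st():
    s=arm.state();print("t %.1f tcp"%s["t"],np.round(s["tcp_pos"],4),"rot",np.round(s["eef_rot"],3),"F",np.round(s["wrist_force"],1),"op %.3f"%s["opening"],"j6 %.2f"%s["joint_positions"][5]);return s
def snap(n,f=None,scale=1):
    p=viewer.read_camera(n)
    if f: cv2.imwrite("pics/%s.png"%f,p["img"][:,:,::-1])
    return p
def cells(p,z=0.0165,thing="cell1",mins=0.2):
    out=[]
    for d in viewer.silhouettes(p,thing):
        if d["score"]<mins: continue
        m=d["region"]; col=p["img"][m].mean(0)
        ys,xs=np.nonzero(m)
        # map mask pixels to plane z
        c,sz,a=cv2.minAreaRect(np.array([ray(p,x,y,z)[:2]*1000 for x,y in cv2.findContours(m.astype(np.uint8),0,1)[0][0][:,0]],np.float32))
        if sz[0]<sz[1]: a+=90; sz=sz[::-1]
        cen=ray(p,xs.mean(),ys.mean(),z)
        out.append(cen)
        print(thing,"%.2f"%d["score"],"px",round(xs.mean()),round(ys.mean()),"col",np.round(col),"cen",np.round(cen[:2],4),"rect c",np.round(c),"sz",np.round(sz),"axis deg %.0f"%(((a+90)%180)-90))
    return out
E
python3 - <<'E'
from h import *
for n in ["top","scene"]:
    p=snap(n); print(n)
    cells(p)
    for t in ["station","tray","block_battery","cutters","joystick","usb_stick","phone","strip_left","strip_right"]:
        cells(p,0.01,t,.4)
E
```

```text
top
cell1 0.89 px 119 213 col [71. 70. 69.] cen [0.5157 0.3686] rect c [515. 369.] sz [62. 34.] axis deg 0
cell1 0.88 px 387 238 col [73. 72. 71.] cen [ 0.4402 -0.2944] rect c [ 441. -296.] sz [60. 32.] axis deg -2
cell1 0.84 px 165 291 col [45. 73. 45.] cen [0.3239 0.2567] rect c [324. 256.] sz [62. 35.] axis deg 39
cell1 0.68 px 387 176 col [73. 72. 71.] cen [ 0.5965 -0.2991] rect c [ 597. -299.] sz [67. 35.] axis deg -16
cell1 0.65 px 157 196 col [42. 75. 44.] cen [0.5573 0.2762] rect c [557. 276.] sz [58. 31.] axis deg -35
cell1 0.64 px 164 242 col [72. 71. 70.] cen [0.4427 0.2582] rect c [443. 258.] sz [60. 33.] axis deg 4
cell1 0.56 px 114 167 col [37. 48. 82.] cen [0.6328 0.3825] rect c [632. 383.] sz [68. 33.] axis deg 30
station 0.55 px 265 172 col [100.  91.  83.] cen [0.6132 0.0062] rect c [ 569. -118.] sz [337.  12.] axis deg -3
tray 0.94 px 266 176 col [77. 74. 73.] cen [0.604 0.005] rect c [604.   6.] sz [141. 126.] axis deg 87
block_battery 0.42 px 124 134 col [73. 70. 67.] cen [0.717  0.3585] rect c [717. 359.] sz [40. 19.] axis deg 44
cutters 0.65 px 429 145 col [97.
[... 2339 characters left out ...]
] sz [79. 43.] axis deg 4
usb_stick 0.57 px 165 207 col [86. 85. 83.] cen [ 0.4378 -0.2943] rect c [ 437. -295.] sz [84. 34.] axis deg -2
phone 0.82 px 111 191 col [85. 89. 84.] cen [ 0.3493 -0.4178] rect c [ 349. -417.] sz [138.  75.] axis deg -85
strip_left 0.91 px 462 175 col [120. 102.  77.] cen [0.5414 0.4609] rect c [530. 460.] sz [225.  23.] axis deg 0
strip_left 0.59 px 165 207 col [86. 86. 84.] cen [ 0.4368 -0.2937] rect c [ 436. -293.] sz [85. 34.] axis deg 1
strip_left 0.49 px 416 246 col [53. 50. 48.] cen [0.7092 0.2519] rect c [710. 252.] sz [50. 19.] axis deg 10
strip_right 0.90 px 98 257 col [134. 114.  87.] cen [ 0.5378 -0.4626] rect c [ 530. -463.] sz [231.  15.] axis deg -0
```

```bash
python3 - <<'E'
from h import *
p=snap("top")
c=p["img"][80:270,200:330,::-1]
cv2.imwrite("pics/b.png",cv2.resize(c,None,fx=4.2,fy=3.1,interpolation=cv2.INTER_CUBIC)[:600])
c=p["img"][140:270,205:325,::-1]
cv2.imwrite("pics/b.png",cv2.resize(c,None,fx=4.5,fy=4.5,interpolation=cv2.INTER_CUBIC))
d=viewer.silhouettes(p,"tray")[0]
m=d["region"]; print(d["extent"])
E
```

```text
[236.3, 153.5, 53.4, 50.6]
```

View pics/b.png

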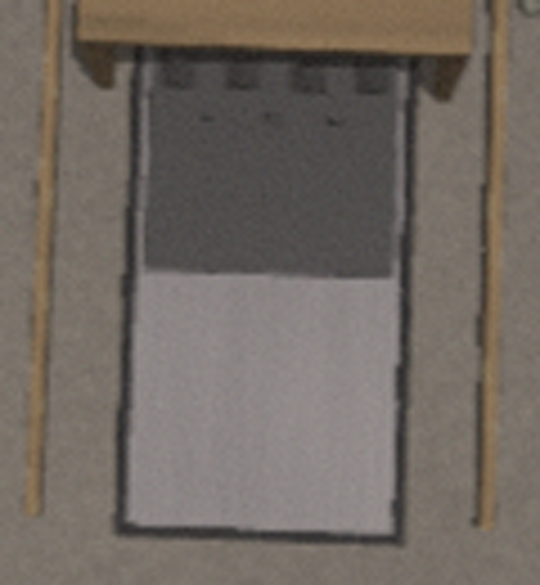

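```bash
python3 - <<'E'
from h import *
p=snap("top")
def q(x,y,z): r=ray(p,205+x/4.5,140+y/4.5,z); return np.round(r,4)
for n,a in dict(trayL=(145,270,.012),trayR=(392,277,.012),barL=(117,533,.005),barR=(402,544,.005),gL=(134,60,.012),gR=(412,60,.012),gL2=(123,500,.012),gR2=(403,500,.012),kLb=(51,0,.02),kL=(34,515,.02),kRb=(499,0,.02),kR=(487,527,.02),shL=(77,40,.13),shR=(470,53,.13)).items(): print(n,q(*a))
E
```

```text
trayL [0.5438 0.0768 0.012 ]
trayR [ 0.5374 -0.0604  0.012 ]
barL [0.3986 0.0947 0.005 ]
barR [ 0.3893 -0.0629  0.005 ]
gL [0.6619 0.0813 0.012 ]
gR [ 0.6594 -0.0744  0.012 ]
gL2 [0.4167 0.0907 0.012 ]
gR2 [ 0.4136 -0.0636  0.012 ]
kLb [0.6949 0.1264 0.02  ]
kL [0.4096 0.1388 0.02  ]
kRb [ 0.6909 -0.1233  0.02  ]
kR [ 0.3979 -0.1089  0.02  ]
shL [0.6495 0.1028 0.13  ]
shR [ 0.6395 -0.0963  0.13  ]
```

```bash
python3 -m pendant '{"travel":[[0.018,0.031,0.01],[0.018,0.031,0.01],[0.018,0.031,0.01],[0.018,0.031,0],[0.018,0.031,0],[0.018,0.031,0],[0.018,0.031,0],[0.018,0.031,0],[0.018,0.031,0],[0.018,0.031,0]],"delta_rot":[[0,0,8.5],[0,0,8.5],[0,0,8.5],[0,0,8.5],[0,0,8.5],[0,0,8.5],[0,0,8.5],[0,0,8.5],[0,0,8.5],[0,0,8.5]],"jaw":[-1,-1,-1,-1,-1,-1,-1,-1,-1,-1]}' 20
```

```text
t: 2.4
tcp_pos: [0.4218, -0.2315, 0.2498]
eef_rot: [3.14, 0.004, 1.911]
wrist_force: [1.5, -0.1, -0.6]
opening: 0.189
```

```bash
python3 -m pendant '{"travel":[[0.018,0.031,0],[0.018,0.031,0],[0.018,0.031,0],[0.018,0.031,0],[0.018,0.031,0],[0.018,0.031,0],[0.018,0.031,0],[0.018,0.031,0]],"delta_rot":[[0,0,8.5],[0,0,8.5],[0,0,8.5],[0,0,8.5],[0,0,8.5],[0,0,8.5],[0,0,8.5],[0,0,8.5]],"jaw":[-1,-1,-1,-1,-1,-1,-1,-1]}'; python3 -c "
from h import *
st(); snap('top','c_top'); snap('scene','c_scene')"
```

```text
t: 3.2
tcp_pos: [0.5707, 0.0282, 0.2516]
eef_rot: [3.139, 0.008, 3.111]
wrist_force: [0.6, 0.1, -0.3]
opening: 0.001
t 3.2 tcp [0.5707 0.0282 0.2516] rot [3.139 0.008 3.111] F [ 0.6  0.1 -0.3] op 0.001 j6 -1.58
```

```bash
python3 -m pendant '{"travel":[[-0.005,-0.021,0],[0,0,-0.04],[0,0,-0.05],[0,0,-0.05],[0,0,-0.05],[0,0,-0.02],[0,0,0]],"delta_rot":[[0,0,-0.9],[0,0,0],[0,0,0],[0,0,0],[0,0,0],[0,0,0],[0,0,0]],"jaw":[-1,-1,-1,-1,-1,-1,-1]}'; python3 -c "
from h import *
st(); snap('scene','d_scene');snap('top','d_top')"
```

```text
t: 4.0
tcp_pos: [0.5655, 0.0068, 0.0379]
eef_rot: [3.14, 0.015, 3.09]
wrist_force: [0.2, -0.6, -0.8]
opening: 0.004
t 4.0 tcp [0.5655 0.0068 0.0379] rot [3.14  0.015 3.09 ] F [ 0.2 -0.6 -0.8] op 0.004 j6 -1.60
```

View pics/d_scene.png

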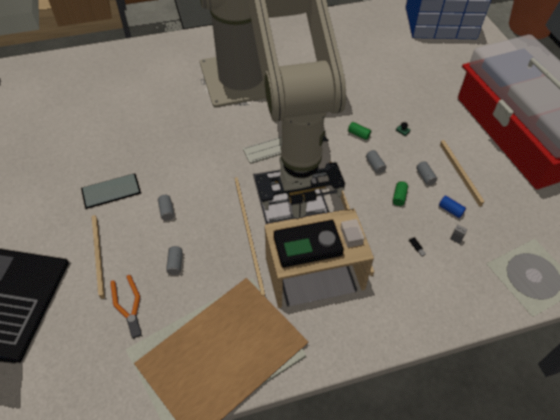

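The scene picture shows the gripper above the tray front (about px 300,195), clear of the shelf. Next I lower it and feel for contact.

```bash
python3 -m pendant '{"travel":[[0,0,-0.012],[0,0,-0.008],[0,0,-0.005],[0,0,-0.004],[0,0,-0.004]],"delta_rot":[[0,0,0],[0,0,0],[0,0,0],[0,0,0],[0,0,0]],"jaw":[-1,-1,-1,-1,-1]}'
```

```text
t: 4.6
tcp_pos: [0.5743, 0.0059, 0.0141]
eef_rot: [3.14, 0.033, 3.09]
wrist_force: [0.3, 0.0, 0.0]
opening: 0.002
```

```bash
python3 -m pendant '{"travel":[[0,0,0]],"delta_rot":[[0,0,0]],"jaw":[-1]}';python3 -c "
from h import *
s=st(); print(np.round(s['joint_positions'],3),np.round(s['qvel'],3))"
```

```text
t: 4.7
tcp_pos: [0.5739, 0.006, 0.0136]
eef_rot: [3.14, 0.032, 3.09]
wrist_force: [-0.2, -0.5, 0.1]
opening: 0.007
t 4.7 tcp [0.5739 0.006  0.0136] rot [3.14  0.032 3.09 ] F [-0.2 -0.5  0.1] op 0.007 j6 -1.60
[-0.08   0.225  1.777  0.003  1.108 -1.601] [ 0.001 -0.006 -0.008  0.002  0.002  0.002]
```

```bash
python3 -m pendant '{"travel":[[-0.003,0,0],[0,0,-0.003],[0,0,-0.004],[0,0,-0.004]],"delta_rot":[[0,1.8,0],[0,0,0],[0,0,0],[0,0,0]],"jaw":[-1,-1,-1,-1]}'
```

```text
t: 5.1
tcp_pos: [0.58, 0.0055, 0.0121]
eef_rot: [-3.141, 0.018, 3.09]
wrist_force: [-2.0, -0.8, 20.7]
opening: 0.007
```

```bash
python3 -m pendant '{"travel":[[-0.015,0.001,-0.003],[-0.015,0.001,-0.003],[-0.015,0.001,-0.003],[-0.015,0.001,-0.003]],"delta_rot":[[0,0.5,0],[0,0.5,0],[0,0,0],[0,0,0]],"jaw":[-1,-1,-1,-1]}'
```

```text
t: 5.5
tcp_pos: [0.5354, 0.0079, 0.0123]
eef_rot: [-3.139, 0.034, 3.09]
wrist_force: [3.5, -1.7, 12.5]
opening: 0.005
```

```bash
python3 -m pendant '{"travel":[[-0.015,0.001,-0.003],[-0.015,0.001,-0.003],[-0.015,0.001,-0.003],[-0.015,0.001,-0.003],[-0.015,0.001,-0.003]],"delta_rot":[[0,0.7,0],[0,0.7,0],[0,0.5,0],[0,0.5,0],[0,0.5,0]],"jaw":[-1,-1,-1,-1,-1]}'; python3 -c "
from h import *
snap('top','e_top');snap('scene','e_scene')"
```

```text
t: 6.0
tcp_pos: [0.4782, 0.0109, 0.0122]
eef_rot: [-3.134, 0.026, 3.091]
wrist_force: [2.7, -0.0, 13.7]
opening: 0.0
```

View pics/e_scene.png

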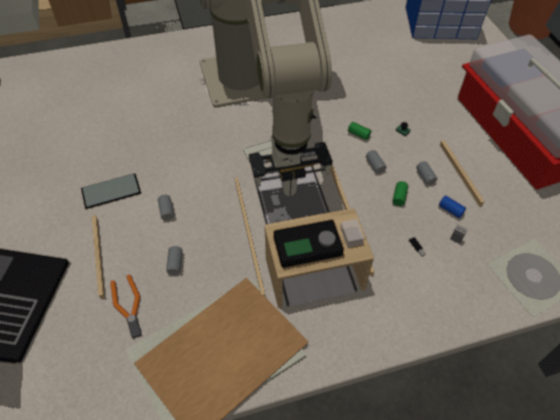

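The tray (dark plate near px 290,200) follows the finger. I'll continue to the stop.

```bash
python3 -m pendant '{"travel":[[-0.015,0.001,-0.003],[-0.015,0.001,-0.003],[-0.012,0.001,-0.003],[-0.012,0.001,-0.003],[-0.01,0.001,-0.003],[-0.005,0,-0.003]],"delta_rot":[[0,0.7,0],[0,0.7,0],[0,0.5,0],[0,0.5,0],[0,0.5,0],[0,0.5,0]],"jaw":[-1,-1,-1,-1,-1,-1]}'
```

```text
t: 6.7
tcp_pos: [0.4317, 0.0133, 0.0123]
eef_rot: [-3.128, 0.018, 3.091]
wrist_force: [6.7, 1.9, 8.2]
opening: 0.001
```

```bash
python3 -m pendant '{"travel":[[0,0,0.03],[0,0,0.05],[0,0,0.05],[0,0.03,0.04],[0,0.04,0],[0,0.04,0],[0,0.04,0],[0,0.04,0],[0,0.04,0],[0,0.02,0]],"delta_rot":[[0,0,0],[0,0,0],[0,0,-8.5],[0,0,-8.5],[0,0,-8.5],[0,0,-8.5],[0,0,-8.5],[0,0,-8.5],[0,0,-8.5],[0,0,-8.5]],"jaw":[-1,-1,0.6,0.6,0.6,0.6,0.6,0.6,0.6,0.6]}'; python3 -c "
from h import *
st();p=snap('top','f_top');snap('scene','f_scene')
c=p['img'][140:270,205:325,::-1]
cv2.imwrite('pics/f.png',cv2.resize(c,None,fx=4.5,fy=4.5,interpolation=cv2.INTER_CUBIC))
cells(p)
"
```

```text
t: 7.7
tcp_pos: [0.433, 0.2545, 0.192]
eef_rot: [3.138, 0.025, 1.949]
wrist_force: [1.4, -0.9, -0.7]
opening: 0.644
t 7.7 tcp [0.433  0.2545 0.192 ] rot [3.138 0.025 1.949] F [ 1.4 -0.9 -0.7] op 0.644 j6 0.07
cell1 0.80 px 165 242 col [45. 44. 43.] cen [0.4424 0.2568] rect c [442. 257.] sz [61. 35.] axis deg 6
cell1 0.80 px 386 176 col [72. 72. 70.] cen [ 0.5964 -0.2978] rect c [ 596. -298.] sz [66. 34.] axis deg -16
cell1 0.76 px 387 238 col [75. 74. 73.] cen [ 0.4419 -0.2943] rect c [ 442. -295.] sz [60. 33.] axis deg 1
cell1 0.68 px 157 195 col [38. 62. 39.] cen [0.5593 0.2757] rect c [559. 276.] sz [61. 35.] axis deg -34
cell1 0.60 px 114 167 col [36. 48. 83.] cen [0.6319 0.3829] rect c [632. 383.] sz [67. 33.] axis deg 32
```

View pics/f.png

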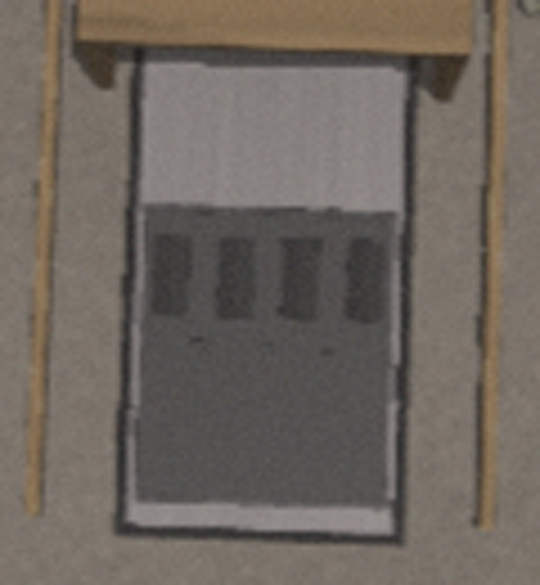

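```bash
python3 - <<'E'
from h import *
p=snap("top")
def q(x,y,z): return ray(p,205+x/4.5,140+y/4.5,z)
fl,fr,rl,rr=q(137,502,.012),q(388,507,.012),q(147,205,.012),q(397,211,.012)
for a in (fl,fr,rl,rr): print(np.round(a,4))
f=(fl+fr)/2;r=(rl+rr)/2;d=r-f;L=np.linalg.norm(d);print("len",L,"width",np.linalg.norm(fl-fr),np.linalg.norm(rl-rr),"yaw",np.arctan2(d[1],d[0]))
u=np.array([.99891,-.0466,0])
print("bed from rear",r-.0375*u,"from front",f+.1275*u)
# ridges' mid tops at z=.0245
xs=[(172,277),(236,277),(301,278),(364,279)]
R=[q(*a,.0245) for a in xs];[print(np.round(a,4)) for a in R];print("ridge mean",np.mean(R,0))
s=viewer.read_camera("scene")
E
```

```text
[0.4155 0.083  0.012 ]
[ 0.4099 -0.0552  0.012 ]
[0.5801 0.0752 0.012 ]
[ 0.5743 -0.064   0.012 ]
len 0.16470303611251297 width 0.13838162753623973 0.13930350451694712 yaw -0.05042141376349391
bed from rear [0.53973409 0.00733258 0.012     ] from front [0.54006053 0.00794462 0.012     ]
[0.5384 0.0613 0.0245]
[0.5377 0.0262 0.0245]
[ 0.5365 -0.0096  0.0245]
[ 0.5353 -0.0443  0.0245]
ridge mean [0.53699668 0.00841267 0.0245    ]
```

View pics/f_scene.png

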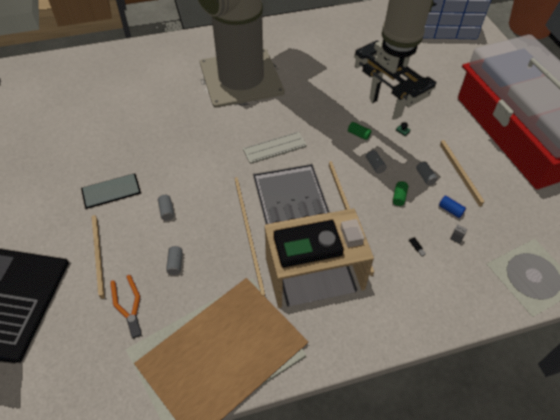

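```bash
python3 -m pendant '{"travel":[[0.01,0.003,0],[0,0,0],[0,0,-0.04],[0,0,-0.04],[0,0,0]],"delta_rot":[[0,0,-8.5],[1.3,0.4,-8.2],[0,0,0],[0,0,0],[0,0,0]],"jaw":[0.75,0.75,0.75,0.75,0.75]}'; python3 -c "
from h import *
st();p=snap('wrist','g')"
```

```text
t: 8.45
tcp_pos: [0.4462, 0.2481, 0.1121]
eef_rot: [3.137, 0.001, 1.661]
wrist_force: [-0.3, -0.4, -0.2]
opening: 0.876
t 8.4 tcp [0.4462 0.2481 0.1121] rot [3.137e+00 1.000e-03 1.661e+00] F [-0.3 -0.4 -0.2] op 0.876 j6 0.32
```

View pics/g.png

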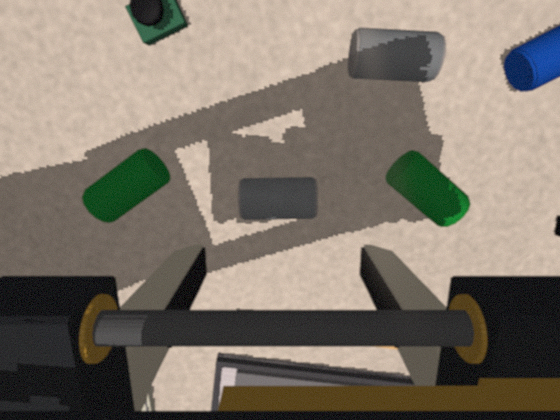

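```bash
python3 -c "
from h import *
cells(snap('wrist'));cells(snap('scene'))"
```

```text
cell1 0.94 px 391 56 col [88. 86. 85.] cen [0.5169 0.3708] rect c [517. 370.] sz [68. 34.] axis deg 2
cell1 0.83 px 531 62 col [ 26.  61. 127.] cen [0.6189 0.3764] rect c [620. 375.] sz [48. 35.] axis deg 32
cell1 0.77 px 275 198 col [70. 69. 70.] cen [0.4424 0.2591] rect c [442. 259.] sz [63. 34.] axis deg 6
cell1 0.66 px 423 188 col [27. 77. 35.] cen [0.5591 0.277 ] rect c [560. 276.] sz [74. 33.] axis deg -34
cell1 0.61 px 125 186 col [20. 71. 30.] cen [0.3234 0.2585] rect c [323. 258.] sz [75. 34.] axis deg 39
cell1 0.91 px 166 207 col [88. 88. 86.] cen [ 0.4443 -0.2932] rect c [ 443. -293.] sz [86. 34.] axis deg -0
cell1 0.82 px 426 173 col [66. 66. 64.] cen [0.5155 0.3682] rect c [515. 368.] sz [79. 37.] axis deg 2
cell1 0.81 px 174 261 col [88. 88. 86.] cen [ 0.5988 -0.2972] rect c [ 599. -297.] sz [74. 36.] axis deg -18
cell1 0.68 px 452 207 col [ 35.  59. 107.] cen [0.6318 0.3826] rect c [631. 382.] sz [64. 42.] axis deg 33
cell1 0.66 px 376 161 col [58. 58. 57.] cen [0.4426 0.2578] rect c [442. 258.] sz [79. 36.] axis deg 6
cell1 0.55 px 358 130 col [29. 61. 33.] cen [0.3236 0.2555] rect c [324. 255.] sz [68. 45.] axis deg 37
cell1 0.52 px 400 193 col [27. 62. 32.] cen [0.5593 0.2757] rect c [558. 276.] sz [83. 32.] axis deg -34
```

```bash
python3 -m pendant '{"travel":[[-0.004,0.01,0],[0,0,-0.04],[0,0,-0.03],[0,0,0],[0,0,0]],"delta_rot":[[0,0,0],[0,0,0],[0,0,0],[0,0,0],[0,0,0]],"jaw":[0.75,0.75,0.75,0.75,0.75]}'
```

```text
t: 9.2
tcp_pos: [0.4519, 0.2673, 0.0584]
eef_rot: [3.111, -0.009, 1.663]
wrist_force: [0.1, 0.5, 1.5]
opening: 0.875
```

```bash
cat >> h.py <<'E'
from scipy.spatial.transform import Rotation as Ro
def need(x,y,z,yaw,roll=np.pi):
    s=arm.state()
    R=Ro.from_euler('xyz',[roll,0,yaw]);C=Ro.from_euler('xyz',s["eef_rot"])
    print("t %.1f"%s["t"],"tcp",np.round(s["tcp_pos"],4),"need d",np.round(np.array([x,y,z])-s["tcp_pos"],4),"rot deg",np.round((R*C.inv()).as_rotvec(degrees=True),2),"op %.3f F"%s["opening"],np.round(s["wrist_force"],1))
E
python3 -c "
from h import *
need(.4425,.258,.0065,1.658)"
```

```text
t 9.2 tcp [0.4519 0.2673 0.0584] need d [-0.0094 -0.0093 -0.0519] rot deg [-0.66  1.72 -0.3 ] op 0.875 F [0.1 0.5 1.5]
```

```bash
python3 -m pendant '{"travel":[[-0.009,-0.009,0],[-0.002,-0.002,-0.015],[-0.002,-0.002,-0.01],[0,0,0]],"delta_rot":[[-0.7,1.7,-0.3],[0,0.5,0],[0,0,0],[0,0,0]],"jaw":[0.75,0.75,0.75,0.75]}';python3 -c "
from h import *
need(.4425,.258,.0065,1.658)"
```

```text
t: 9.6
tcp_pos: [0.4423, 0.257, 0.038]
eef_rot: [-3.141, -0.003, 1.659]
wrist_force: [-0.6, -0.2, 0.0]
opening: 0.873
t 9.6 tcp [0.4423 0.257  0.038 ] need d [ 0.0002  0.001  -0.0315] rot deg [-0.2  -0.04 -0.07] op 0.873 F [-0.6 -0.2  0. ]
```

```bash
python3 -m pendant '{"travel":[[-0.001,0,-0.012],[-0.001,-0.001,-0.012],[-0.001,-0.001,-0.01],[0,0,0]],"delta_rot":[[0,0.3,0],[-0.2,0.3,0],[-0.2,0.3,0],[0,0,0]],"jaw":[0.75,0.75,0.75,0.75]}';python3 -c "
from h import *
need(.4425,.258,.0065,1.658)"
```

```text
t: 10.0
tcp_pos: [0.4393, 0.2552, 0.0012]
eef_rot: [-3.125, 0.002, 1.659]
wrist_force: [0.9, 0.7, 1.0]
opening: 0.873
t 10.0 tcp [0.4393 0.2552 0.0012] need d [0.0032 0.0028 0.0053] rot deg [ 0.2  -0.94 -0.07] op 0.873 F [0.9 0.7 1. ]
```

```bash
python3 -m pendant '{"travel":[[0.003,0.003,0.005],[0,0,0],[0,0,0],[0,0,0],[0,0,0],[0,0,0]],"delta_rot":[[0.2,-0.9,0],[0,0,0],[0,0,0],[0,0,0],[0,0,0],[0,0,0]],"jaw":[0.75,-0.5,-1,-1,-1,-1]}' 25;python3 -c "
from h import *
need(.4425,.258,.0065,1.658)"
```

```text
t: 10.6
tcp_pos: [0.4429, 0.2587, 0.0072]
eef_rot: [3.14, -0.0, 1.659]
wrist_force: [-0.3, -0.6, 0.2]
opening: 0.644
t 10.6 tcp [0.4429 0.2587 0.0072] need d [-0.0004 -0.0007 -0.0007] rot deg [-0.03  0.06 -0.08] op 0.644 F [-0.3 -0.6  0.2]
```

```bash
python3 -m pendant '{"travel":[[0,0,0.03],[0,0,0.04],[0,0,0.04],[0.016,-0.036,0],[0.016,-0.036,0],[0.016,-0.036,0],[0.016,-0.036,0],[0.016,-0.036,0],[0.01,-0.025,0],[0,0,0]],"delta_rot":[[0,0,0],[0,0,0],[0,0,0],[0,0,-4],[0,0,-3.7],[0,0,0],[0,0,0],[0,0,0],[0,0,0],[0,0,0]],"jaw":[-1,-1,-1,-1,-1,-1,-1,-1,-1,-1]}';python3 -c "
from h import *
need(.5412,.0438,.0198,1.523)
p=snap('wrist','i')"
```

```text
t: 11.6
tcp_pos: [0.5332, 0.0454, 0.1219]
eef_rot: [3.14, -0.0, 1.524]
wrist_force: [-0.7, 0.1, -0.8]
opening: 0.643
t 11.6 tcp [0.5332 0.0454 0.1219] need d [ 0.008  -0.0016 -0.1021] rot deg [-0.01  0.1  -0.04] op 0.643 F [-0.7  0.1 -0.8]
```

View pics/i.png

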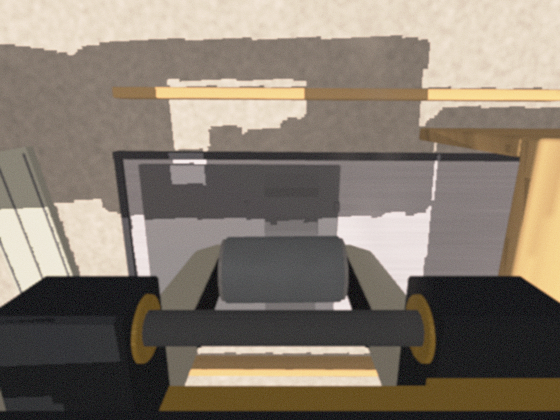

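```bash
python3 -m pendant '{"travel":[[0.005,-0.002,-0.015],[-0.002,0,-0.015],[-0.002,0,-0.015],[-0.002,0,-0.01],[0,0,0]],"delta_rot":[[0,0.3,0],[0,0.3,0],[0,0.3,0],[0,0.3,0],[0,0,0]],"jaw":[-1,-1,-1,-1,-1]}';python3 -c "
from h import *
need(.539,.0438,.0198,1.523)"
```

```text
t: 12.15
tcp_pos: [0.5287, 0.0483, 0.0628]
eef_rot: [-3.118, -0.001, 1.526]
wrist_force: [0.1, 0.3, -1.6]
opening: 0.644
t 12.2 tcp [0.5287 0.0483 0.0628] need d [ 0.0103 -0.0045 -0.043 ] rot deg [-0.13 -1.35 -0.19] op 0.644 F [ 0.1  0.3 -1.6]
```

```bash
python3 -m pendant '{"travel":[[0.01,-0.004,-0.003],[0,0,-0.01],[0,0,-0.01],[0,0,0]],"delta_rot":[[-0.1,-1.3,-0.2],[0,0,0],[0,0,0],[0,0,0]],"jaw":[-1,-1,-1,-1]}';python3 -c "
from h import *
need(.539,.0438,.0198,1.523)"
```

```text
t: 12.55
tcp_pos: [0.5399, 0.0448, 0.0386]
eef_rot: [3.139, -0.001, 1.524]
wrist_force: [-0.6, -0.6, -2.1]
opening: 0.645
t 12.6 tcp [0.5399 0.0448 0.0386] need d [-0.0009 -0.001  -0.0188] rot deg [-0.03  0.14 -0.04] op 0.645 F [-0.6 -0.6 -2.1]
```

```bash
python3 -m pendant '{"travel":[[0,-0.001,-0.007],[0,0,-0.007],[0,0,-0.003],[0,0,0]],"delta_rot":[[0,0,0],[0,0,0],[0,0,0],[0,0,0]],"jaw":[-1,-1,-1,-1]}';python3 -c "
from h import *
need(.539,.0438,.0198,1.523)"
```

```text
t: 12.95
tcp_pos: [0.5419, 0.0445, 0.0223]
eef_rot: [3.136, -0.002, 1.523]
wrist_force: [-0.7, 0.6, -0.8]
opening: 0.65
t 12.9 tcp [0.5419 0.0445 0.0223] need d [-0.0029 -0.0007 -0.0025] rot deg [-0.12  0.34 -0.01] op 0.650 F [-0.7  0.6 -0.8]
```

```bash
python3 -m pendant '{"travel":[[-0.003,0,-0.002],[0,0,-0.001],[0,0,0]],"delta_rot":[[0,0.3,0],[0,0,0],[0,0,0]],"jaw":[-1,-1,-1]}';python3 -c "
from h import *
need(.539,.0438,.0198,1.523)"
```

```text
t: 13.25
tcp_pos: [0.5413, 0.0453, 0.0215]
eef_rot: [3.136, -0.004, 1.523]
wrist_force: [-0.3, 0.3, -0.9]
opening: 0.642
t 13.2 tcp [0.5413 0.0453 0.0215] need d [-0.0023 -0.0015 -0.0017] rot deg [-0.2   0.31 -0.  ] op 0.642 F [-0.3  0.3 -0.9]
```

```bash
python3 -m pendant '{"travel":[[0,0,0],[0,0,0],[0,0,0]],"delta_rot":[[0,0,0],[0,0,0],[0,0,0]],"jaw":[0.5,0.6,0.6]}';python3 -m pendant '{"travel":[[0,0,0.02],[0,0,0.04],[0,0,0.05],[0,0.03,0.03],[0,0.05,0],[0,0.05,0],[0,0.05,0],[0,0.03,0]],"delta_rot":[[0,0,0],[0,0,0],[0,0,0],[0,0,0],[0,0,0],[0,0,0],[0,0,0],[0,0,0]],"jaw":[0.6,0.6,0.6,0.7,0.75,0.75,0.75,0.75]}';python3 -c "
from h import *
need(.516,.369,.0065,1.571+.03)
p=snap('top','j_top')
c=p['img'][140:270,205:325,::-1]
cv2.imwrite('pics/j.png',cv2.resize(c,None,fx=4.5,fy=4.5,interpolation=cv2.INTER_CUBIC))
cells(p,.0298);p=snap('wrist');cells(p)
"
```

```text
t: 13.55
tcp_pos: [0.5411, 0.0448, 0.0211]
eef_rot: [3.137, -0.003, 1.523]
wrist_force: [-0.4, 0.3, -0.4]
opening: 0.794
t: 14.35
tcp_pos: [0.5388, 0.256, 0.1667]
eef_rot: [3.137, -0.003, 1.513]
wrist_force: [1.0, 0.1, 0.1]
opening: 0.881
t 14.3 tcp [0.5388 0.256  0.1667] need d [-0.0228  0.113  -0.1602] rot deg [-0.19  0.28  5.04] op 0.881 F [1.  0.1 0.1]
cell1 0.89 px 386 177 col [73. 72. 71.] cen [ 0.5937 -0.294 ] rect c [ 594. -294.] sz [65. 34.] axis deg -16
cell1 0.65 px 116 216 col [72. 73. 72.] cen [0.5086 0.3727] rect c [506. 371.] sz [39. 17.] axis deg 0
cell1 0.63 px 161 193 col [29. 45. 28.] cen [0.5633 0.2623] rect c [561. 266.] sz [44. 28.] axis deg -27
cell1 0.62 px 387 238 col [76. 75. 74.] cen [ 0.4414 -0.2912] rect c [ 441. -291.] sz [60. 33.] axis deg 1
cell1 0.58 px 250 200 col [72. 72. 71.] cen [0.5411 0.0441] rect c [541.  46.] sz [59. 32.] axis deg -1
cell1 0.36 px 265 220 col [83. 80. 79.] cen [0.4903 0.0079] rect c [496.  11.] sz [164. 138.] axis deg -3
cell1 0.85 px 302 175 col [22. 70. 31.] cen [0.5592 0.2768] rect c [560. 276.] sz [65. 34.] axis deg -34
cell1 0.77 px 296 379 col [69. 68. 67.] cen [0.5434 0.0474] rect c [543.  48.] sz [64. 18.] axis deg -5
cell1 0.69 px 57 207 col [19. 67. 28.] cen [0.3234 0.2586] rect c [322. 257.] sz [80. 35.] axis deg 39
cell1 0.64 px 246 71 col [109. 108. 108.] cen [0.5145 0.3706] rect c [514. 370.] sz [63. 33.] axis deg 2
cell1 0.59 px 384 45 col [ 42.  62. 112.] cen [0.6334 0.3848] rect c [633. 385.] sz [70. 33.] axis deg 32
```

View pics/j.png

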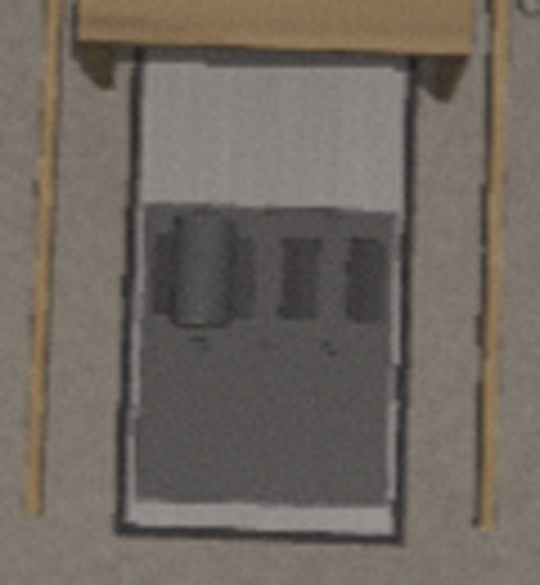

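```bash
python3 -m pendant '{"travel":[[-0.008,0.038,0],[-0.008,0.038,0],[-0.007,0.037,0],[0,0,-0.03],[0,0,-0.03],[0,0,-0.03],[0,0,-0.02],[0,0,0]],"delta_rot":[[-0.2,0.3,5],[0,0,0],[0,0,0],[0,0,0],[0,0,0],[0,0,0],[0,0,0],[0,0,0]],"jaw":[0.75,0.75,0.75,0.75,0.75,0.75,0.75,0.75]}';python3 -c "
from h import *
need(.5155,.3695,.0065,1.606);cells(snap('wrist'))
"
```

```text
t: 15.35
tcp_pos: [0.5194, 0.357, 0.0528]
eef_rot: [3.141, 0.005, 1.59]
wrist_force: [-0.2, -0.6, -0.4]
opening: 0.875
t 15.3 tcp [0.5194 0.357  0.0528] need d [-0.0039  0.0125 -0.0463] rot deg [0.31 0.03 0.89] op 0.875 F [-0.2 -0.6 -0.4]
cell1 0.65 px 275 217 col [73. 73. 73.] cen [0.5152 0.3703] rect c [515. 370.] sz [64. 34.] axis deg 2
cell1 0.56 px 347 361 col [ 36. 126.  54.] cen [0.5673 0.2649] rect c [561. 261.] sz [65. 35.] axis deg 1
cell1 0.55 px 470 198 col [ 23.  53. 111.] cen [0.6344 0.3846] rect c [634. 384.] sz [70. 37.] axis deg 32
```

```bash
python3 -m pendant '{"travel":[[-0.004,0.013,0],[0,0,-0.012],[0,0,-0.012],[0,0,-0.008],[0,0,0]],"delta_rot":[[0.3,0,0.9],[0,0,0],[0,0,0],[0,0,0],[0,0,0]],"jaw":[0.75,0.75,0.75,0.75,0.75]}';python3 -c "
from h import *
need(.5155,.3695,.0065,1.606)
"
```

```text
t: 15.95
tcp_pos: [0.5207, 0.3737, 0.0278]
eef_rot: [3.129, -0.007, 1.607]
wrist_force: [0.5, -0.5, -0.0]
opening: 0.873
t 15.9 tcp [0.5207 0.3737 0.0278] need d [-0.0052 -0.0042 -0.0213] rot deg [-0.43  0.71 -0.04] op 0.873 F [ 0.5 -0.5 -0. ]
```

```bash
python3 -m pendant '{"travel":[[-0.005,-0.004,-0.005],[0,0,-0.008],[0,0,-0.006],[0,0,0]],"delta_rot":[[-0.4,0.7,0],[0,0,0],[0,0,0],[0,0,0]],"jaw":[0.75,0.75,0.75,0.75]}';python3 -c "
from h import *
need(.5155,.3695,.0065,1.606)
"
```

```text
t: 16.35
tcp_pos: [0.5149, 0.369, 0.0067]
eef_rot: [-3.14, 0.001, 1.607]
wrist_force: [-0.4, 0.3, 0.2]
opening: 0.875
t 16.4 tcp [0.5149 0.369  0.0067] need d [ 0.0006  0.0005 -0.0002] rot deg [ 0.04 -0.11 -0.04] op 0.875 F [-0.4  0.3  0.2]
```

```bash
python3 -m pendant '{"travel":[[0,0,0],[0,0,0],[0,0,0],[0,0,0],[0,0,0],[0,0,0.03],[0,0,0.04],[0,0,0.04]],"delta_rot":[[0,0,0],[0,0,0],[0,0,0],[0,0,0],[0,0,0],[0,0,0],[0,0,0],[0,0,0]],"jaw":[-0.5,-1,-1,-1,-1,-1,-1,-1]}' 25;python3 -m pendant '{"travel":[[0.002,-0.04,0],[0.002,-0.04,0],[0.002,-0.04,0],[0.002,-0.04,0],[0.002,-0.04,0],[0.002,-0.04,0],[0.002,-0.04,0],[0.002,-0.04,0],[0.002,-0.025,0],[0,0,0]],"delta_rot":[[0,0,-2.5],[0,0,-2.3],[0,0,0],[0,0,0],[0,0,0],[0,0,0],[0,0,0],[0,0,0],[0,0,0],[0,0,0]],"jaw":[-1,-1,-1,-1,-1,-1,-1,-1,-1,-1]}';python3 -c "
from h import *
need(.5395,.0078,.0198,1.523)
"
```

```text
t: 17.15
tcp_pos: [0.5091, 0.3653, 0.1108]
eef_rot: [-3.126, 0.008, 1.607]
wrist_force: [1.3, 0.3, -0.6]
opening: 0.642
t: 18.15
tcp_pos: [0.5308, 0.0117, 0.123]
eef_rot: [3.138, 0.0, 1.523]
wrist_force: [-0.2, 0.4, -1.3]
opening: 0.64
t 18.1 tcp [0.5308 0.0117 0.123 ] need d [ 0.0087 -0.0039 -0.1032] rot deg [ 0.03  0.2  -0.02] op 0.640 F [-0.2  0.4 -1.3]
```

```bash
python3 -m pendant '{"travel":[[0.008,-0.004,-0.01],[0,0,-0.015],[0,0,-0.015],[0,0,-0.015],[0,0,-0.008],[0,0,0]],"delta_rot":[[0,0.2,0],[0,0,0],[0,0,0],[0,0,0],[0,0,0],[0,0,0]],"jaw":[-1,-1,-1,-1,-1,-1]}';python3 -c "
from h import *
need(.5395,.0078,.0198,1.523)
"
```

```text
t: 18.75
tcp_pos: [0.5368, 0.0109, 0.0548]
eef_rot: [-3.14, -0.001, 1.524]
wrist_force: [-0.9, -0.4, -3.0]
opening: 0.643
t 18.8 tcp [0.5368 0.0109 0.0548] need d [ 0.0027 -0.0031 -0.035 ] rot deg [-0.08 -0.11 -0.06] op 0.643 F [-0.9 -0.4 -3. ]
```

```bash
python3 -m pendant '{"travel":[[0.002,-0.003,-0.005],[0,0,-0.009],[0,0,-0.008],[0,0,0]],"delta_rot":[[0,0,0],[0,0,0],[0,0,0],[0,0,0]],"jaw":[-1,-1,-1,-1]}';python3 -c "
from h import *
need(.5395,.0078,.0198,1.523);snap('wrist','k')
"
```

```text
t: 19.15
tcp_pos: [0.5393, 0.0086, 0.0316]
eef_rot: [-3.141, -0.001, 1.525]
wrist_force: [-1.5, -0.2, -2.6]
opening: 0.646
t 19.1 tcp [0.5393 0.0086 0.0316] need d [ 0.0002 -0.0008 -0.0118] rot deg [-0.08 -0.06 -0.13] op 0.646 F [-1.5 -0.2 -2.6]
```

View pics/k.png

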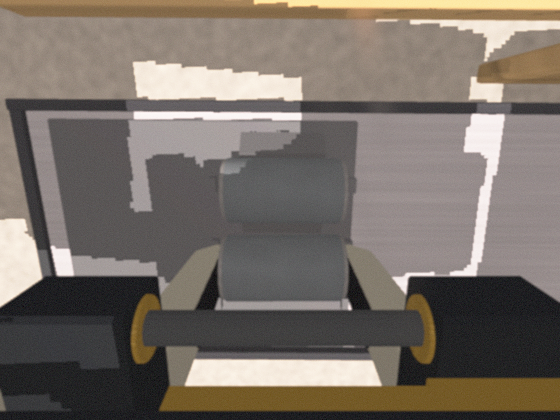

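The held cell (px 283,267) is parallel to the first one in its groove (px 283,190), and their ends are level. I'll lower it the rest of the way.

```bash
python3 -m pendant '{"travel":[[0,-0.001,-0.006],[0,0,-0.004],[0,0,-0.002],[0,0,0]],"delta_rot":[[0,0,0],[0,0,0],[0,0,0],[0,0,0]],"jaw":[-1,-1,-1,-1]}';python3 -c "
from h import *
need(.5395,.0078,.0198,1.523)
"
```

```text
t: 19.6
tcp_pos: [0.542, 0.008, 0.022]
eef_rot: [3.138, -0.003, 1.525]
wrist_force: [0.5, -0.1, -1.8]
opening: 0.642
t 19.6 tcp [0.542 0.008 0.022] need d [-0.0025 -0.0002 -0.0022] rot deg [-0.14  0.23 -0.1 ] op 0.642 F [ 0.5 -0.1 -1.8]
```

```bash
python3 -m pendant '{"travel":[[-0.002,0,-0.003],[0,0,-0.002],[0,0,0]],"delta_rot":[[0,0,0],[0,0,0],[0,0,0]],"jaw":[-1,-1,-1]}'
```

```text
t: 19.9
tcp_pos: [0.5438, 0.0092, 0.0211]
eef_rot: [3.13, -0.005, 1.525]
wrist_force: [-0.6, -0.5, -1.3]
opening: 0.644
```

```bash
python3 -m pendant '{"travel":[[-0.004,-0.001,0],[0,0,0]],"delta_rot":[[-0.2,0.6,0],[0,0,0]],"jaw":[-1,-1]}';python3 -m pendant '{"travel":[[0,0,0],[0,0,0],[0,0,0]],"delta_rot":[[0,0,0],[0,0,0],[0,0,0]],"jaw":[0.5,0.6,0.6]}';
```

```text
t: 20.1
tcp_pos: [0.54, 0.0083, 0.0214]
eef_rot: [3.14, -0.001, 1.525]
wrist_force: [-1.4, 1.7, 1.7]
opening: 0.64
t: 20.4
tcp_pos: [0.5393, 0.0077, 0.0207]
eef_rot: [3.141, 0.0, 1.525]
wrist_force: [0.2, -0.2, 0.2]
opening: 0.791
```

```bash
python3 -m pendant '{"travel":[[0,0,0.02],[0,0,0.04],[0,0,0.04],[0,0,0.02],[-0.013,-0.04,0],[-0.013,-0.04,0],[-0.013,-0.04,0],[-0.013,-0.04,0],[-0.013,-0.04,0],[-0.013,-0.04,0]],"delta_rot":[[0,0,0],[0,0,0],[0,0,0],[0,0,0],[0,0,0],[0,0,0],[0,0,0],[0,0,0],[0,0,0],[0,0,0]],"jaw":[0.6,0.6,0.6,0.6,0.75,0.75,0.75,0.75,0.75,0.75]}';python3 -c "
from h import *
need(.441,-.294,.0065,1.5708)
p=snap('top','l_top')
c=p['img'][140:270,205:325,::-1]
cv2.imwrite('pics/l.png',cv2.resize(c,None,fx=4.5,fy=4.5,interpolation=cv2.INTER_CUBIC))
cells(p,.0165)
cells(snap('scene'))
"
```

```text
t: 21.4
tcp_pos: [0.4567, -0.2364, 0.1448]
eef_rot: [-3.141, 0.002, 1.534]
wrist_force: [0.4, 0.3, -0.1]
opening: 0.873
t 21.4 tcp [ 0.4567 -0.2364  0.1448] need d [-0.0157 -0.0576 -0.1383] rot deg [ 0.13 -0.02  2.13] op 0.873 F [ 0.4  0.3 -0.1]
cell1 0.86 px 265 200 col [74. 74. 74.] cen [0.5423 0.0086] rect c [542.   9.] sz [60. 32.] axis deg -1
cell1 0.83 px 165 291 col [46. 79. 48.] cen [0.3235 0.2564] rect c [324. 257.] sz [60. 32.] axis deg 38
cell1 0.78 px 157 196 col [51. 82. 51.] cen [0.5576 0.2751] rect c [558. 275.] sz [60. 35.] axis deg -34
cell1 0.69 px 250 200 col [75. 74. 74.] cen [0.5438 0.0444] rect c [544.  44.] sz [63. 34.] axis deg -4
cell1 0.64 px 114 167 col [43. 53. 88.] cen [0.6314 0.382 ] rect c [631. 382.] sz [69. 34.] axis deg 31
cell1 0.47 px 386 172 col [75. 74. 73.] cen [ 0.6064 -0.2993] rect c [ 607. -299.] sz [41. 38.] axis deg -2
cell1 0.93 px 174 260 col [89. 89. 87.] cen [ 0.5978 -0.2971] rect c [ 596. -297.] sz [74. 34.] axis deg -15
cell1 0.84 px 166 207 col [91. 90. 88.] cen [ 0.4427 -0.2931] rect c [ 442. -293.] sz [83. 34.] axis deg -1
cell1 0.77 px 359 130 col [44. 92. 50.] cen [0.3241 0.2571] rect c [324. 256.] sz [68. 46.] axis deg 41
cell1 0.63 px 296 207 col [90. 91. 89.] cen [0.5285 0.0129] rect c [527.  13.] sz [70. 34.] axis deg -2
cell1 0.54 px 311 204 col [91. 91. 89.] cen [0.5307 0.0493] rect c [528.  49.] sz [72. 34.] axis deg -3
cell1 0.53 px 452 206 col [ 35.  60. 109.] cen [0.6316 0.3821] rect c [631. 382.] sz [64. 43.] axis deg 32
cell1 0.51 px 400 193 col [47. 93. 52.] cen [0.5586 0.2751] rect c [558. 275.] sz [84. 34.] axis deg -34
cell1 0.42 px 287 193 col [93. 90. 89.] cen [0.4816 0.0026] rect c [491.  11.] sz [142. 140.] axis deg -3
cell1 0.20 px 417 246 col [71. 67. 63.] cen [0.7136 0.2495] rect c [714. 250.] sz [53. 22.] axis deg 6
```

View pics/l.png

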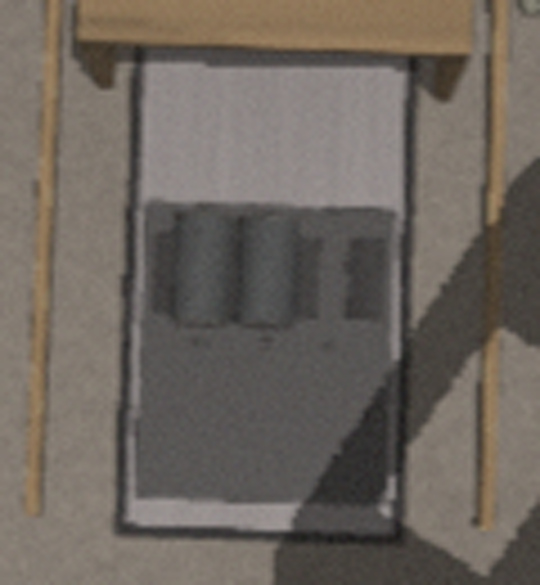

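Two cells are side by side with even ends (zoomed px 205,268 and 270,270). Next is B at (0.4415, -0.2937).

```bash
python3 -m pendant '{"travel":[[-0.008,-0.03,0],[-0.007,-0.027,0],[0,0,-0.03],[0,0,-0.03],[0,0,-0.02],[0,0,0]],"delta_rot":[[0.1,0,2],[0,0,0],[0,0,0],[0,0,0],[0,0,0],[0,0,0]],"jaw":[0.75,0.75,0.75,0.75,0.75,0.75]}';python3 -c "
from h import *
need(.441,-.294,.0065,1.5708);cells(snap('wrist'))
"
```

```text
t: 22.2
tcp_pos: [0.4461, -0.2872, 0.063]
eef_rot: [3.14, -0.001, 1.576]
wrist_force: [-0.3, 0.3, -0.4]
opening: 0.869
t 22.2 tcp [ 0.4461 -0.2872  0.063 ] need d [-0.0051 -0.0068 -0.0565] rot deg [-0.05  0.12 -0.31] op 0.869 F [-0.3  0.3 -0.4]
cell1 0.66 px 506 245 col [101. 100. 100.] cen [ 0.5968 -0.2958] rect c [ 599. -297.] sz [82. 34.] axis deg -14
```

```bash
python3 -m pendant '{"travel":[[-0.005,-0.007,-0.005],[0,0,-0.012],[0,0,-0.01],[0,0,0]],"delta_rot":[[0,0,-0.3],[0,0,0],[0,0,0],[0,0,0]],"jaw":[0.75,0.75,0.75,0.75]}';python3 -c "
from h import *
need(.4415,-.2935,.0065,1.5708);cells(snap('wrist','m'))
"
```

```text
t: 22.7
tcp_pos: [0.4454, -0.2972, 0.0416]
eef_rot: [3.13, 0.006, 1.572]
wrist_force: [-0.7, 0.3, -0.2]
opening: 0.871
t 22.7 tcp [ 0.4454 -0.2972  0.0416] need d [-0.0039  0.0037 -0.0351] rot deg [ 0.37  0.64 -0.08] op 0.871 F [-0.7  0.3 -0.2]
cell1 0.77 px 517 238 col [102. 100. 100.] cen [ 0.5877 -0.294 ] rect c [ 591. -295.] sz [67. 34.] axis deg -14
cell1 0.70 px 276 236 col [70. 69. 69.] cen [ 0.4424 -0.2925] rect c [ 442. -293.] sz [64. 34.] axis deg -0
```

View pics/m.png

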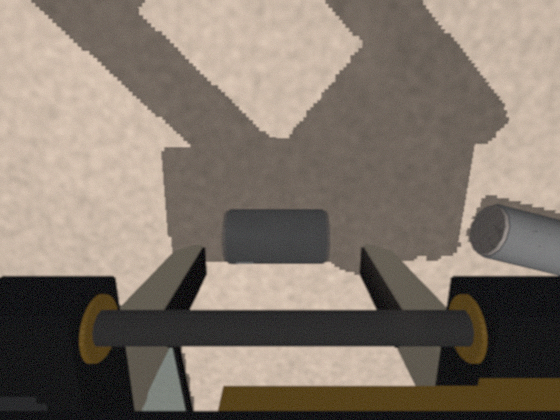

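```bash
python3 -m pendant '{"travel":[[-0.004,0.004,-0.008],[0,0,-0.01],[0,0,-0.01],[0,0,-0.003],[0,0,0]],"delta_rot":[[0.4,0.6,0],[0,0,0],[0,0,0],[0,0,0],[0,0,0]],"jaw":[0.75,0.75,0.75,0.75,0.75]}';python3 -c "
from h import *
need(.4415,-.2935,.0065,1.5708)
"
```

```text
t: 23.3
tcp_pos: [0.4416, -0.2933, 0.0092]
eef_rot: [3.141, -0.0, 1.572]
wrist_force: [-0.0, -0.5, -0.1]
opening: 0.872
t 23.3 tcp [ 0.4416 -0.2933  0.0092] need d [-0.0001 -0.0002 -0.0027] rot deg [-0.01  0.05 -0.08] op 0.872 F [-0.  -0.5 -0.1]
```

```bash
python3 -m pendant '{"travel":[[0,0,-0.002],[0,0,0],[0,0,0],[0,0,0],[0,0,0],[0,0,0.03],[0,0,0.04],[0,0,0.04]],"delta_rot":[[0,0,0],[0,0,0],[0,0,0],[0,0,0],[0,0,0],[0,0,0],[0,0,0],[0,0,0]],"jaw":[-0.5,-1,-1,-1,-1,-1,-1,-1]}' 25;python3 -m pendant '{"travel":[[0.013,0.038,0],[0.013,0.038,0],[0.013,0.038,0],[0.013,0.038,0],[0.013,0.038,0],[0.013,0.038,0],[0.01,0.025,0],[0,0,0],[0,0,0]],"delta_rot":[[0,0,-2.8],[0,0,0],[0,0,0],[0,0,0],[0,0,0],[0,0,0],[0,0,0],[0,0,0],[0,0,0]],"jaw":[-1,-1,-1,-1,-1,-1,-1,-1,-1]}';python3 -c "
from h import *
need(.5378,-.0282,.0198,1.523)
"
```

```text
t: 24.1
tcp_pos: [0.4365, -0.2892, 0.1128]
eef_rot: [-3.131, -0.009, 1.572]
wrist_force: [0.8, -0.7, -1.2]
opening: 0.643
t: 25.0
tcp_pos: [0.5312, -0.0307, 0.1243]
eef_rot: [3.135, -0.0, 1.518]
wrist_force: [0.5, 0.4, -1.7]
opening: 0.643
t 25.0 tcp [ 0.5312 -0.0307  0.1243] need d [ 0.0066  0.0025 -0.1045] rot deg [0.01 0.39 0.28] op 0.643 F [ 0.5  0.4 -1.7]
```

```bash
python3 -m pendant '{"travel":[[0.006,0.002,-0.01],[0,0,-0.015],[0,0,-0.015],[0,0,-0.015],[0,0,-0.008],[0,0,0]],"delta_rot":[[0,0.4,0.3],[0,0,0],[0,0,0],[0,0,0],[0,0,0],[0,0,0]],"jaw":[-1,-1,-1,-1,-1,-1]}';python3 -c "
from h import *
need(.5378,-.0282,.0198,1.523)
"
```

```text
t: 25.6
tcp_pos: [0.5344, -0.0333, 0.0559]
eef_rot: [-3.139, 0.001, 1.518]
wrist_force: [0.2, -0.6, -0.8]
opening: 0.644
t 25.6 tcp [ 0.5344 -0.0333  0.0559] need d [ 0.0034  0.0051 -0.0361] rot deg [ 0.06 -0.14  0.27] op 0.644 F [ 0.2 -0.6 -0.8]
```

```bash
python3 -m pendant '{"travel":[[0.003,0.005,-0.005],[0,0,-0.009],[0,0,-0.008],[0,0,0]],"delta_rot":[[0,0,0.3],[0,0,0],[0,0,0],[0,0,0]],"jaw":[-1,-1,-1,-1]}';python3 -c "
from h import *
need(.5378,-.0282,.0198,1.523);snap('wrist','n')
"
```

```text
t: 26.0
tcp_pos: [0.538, -0.0285, 0.0328]
eef_rot: [-3.14, 0.001, 1.523]
wrist_force: [0.2, 0.2, -1.2]
opening: 0.644
t 26.0 tcp [ 0.538  -0.0285  0.0328] need d [-0.0002  0.0003 -0.013 ] rot deg [ 0.07 -0.07 -0.01] op 0.644 F [ 0.2  0.2 -1.2]
```

View pics/n.png

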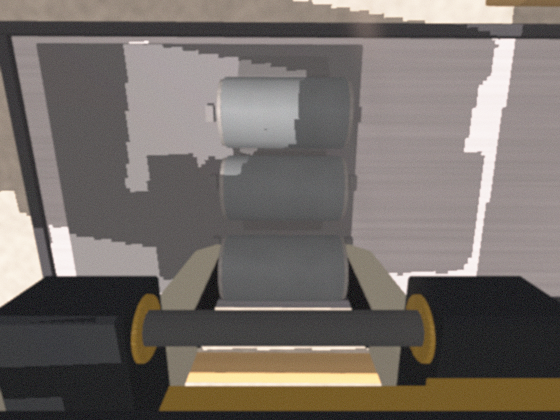

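The third cell is held in line with the two placed ones (px 285,112 and 283,188). I'll lower it.

```bash
python3 -m pendant '{"travel":[[0,0,-0.006],[-0.001,0,-0.005],[-0.001,0,-0.002],[-0.001,0,0],[0,0,0]],"delta_rot":[[0,0,0],[0,0,0],[0,0,0],[0,0,0],[0,0,0]],"jaw":[-1,-1,-1,-1,-1]}';python3 -c "
from h import *
need(.5378,-.0282,.0198,1.523)
"
```

```text
t: 26.55
tcp_pos: [0.5386, -0.0283, 0.0229]
eef_rot: [3.135, 0.001, 1.523]
wrist_force: [0.9, 0.3, -1.2]
opening: 0.644
t 26.6 tcp [ 0.5386 -0.0283  0.0229] need d [-0.0008  0.0001 -0.0031] rot deg [ 0.08  0.35 -0.02] op 0.644 F [ 0.9  0.3 -1.2]
```

```bash
python3 -m pendant '{"travel":[[-0.001,0,-0.003],[-0.001,0,-0.001],[0,0,0]],"delta_rot":[[0,0.4,0],[0,0,0],[0,0,0]],"jaw":[-1,-1,-1]}';python3 -m pendant '{"travel":[[0,0,0],[0,0,0],[0,0,0]],"delta_rot":[[0,0,0],[0,0,0],[0,0,0]],"jaw":[0.5,0.6,0.6]}';
```

```text
t: 26.85
tcp_pos: [0.5397, -0.0278, 0.0221]
eef_rot: [3.137, 0.001, 1.523]
wrist_force: [-0.3, 0.1, -1.4]
opening: 0.642
t: 27.15
tcp_pos: [0.539, -0.028, 0.0213]
eef_rot: [3.138, 0.001, 1.523]
wrist_force: [-0.0, 0.1, -0.5]
opening: 0.798
```

```bash
python3 -m pendant '{"travel":[[0,0,0.02],[0,0,0.04],[0,0,0.04],[0,0,0.04],[0,-0.04,0],[0,-0.045,0],[0,-0.045,0],[0.015,-0.045,0],[0.02,-0.04,0],[0.015,-0.02,0]],"delta_rot":[[0,0,0],[0,0,0],[0,0,0],[0,0,0],[0,0,0],[0,0,0],[0,0,0],[0,0,-6],[0,0,-7],[0,0,0]],"jaw":[0.6,0.6,0.6,0.6,0.75,0.75,0.75,0.75,0.75,0.75]}';python3 -c "
from h import *
need(.5975,-.298,.0065,1.292)
p=snap('top','o_top')
c=p['img'][140:270,205:325,::-1]
cv2.imwrite('pics/o.png',cv2.resize(c,None,fx=4.5,fy=4.5,interpolation=cv2.INTER_CUBIC))
cells(p,.0298)
cells(snap('scene'));cells(snap('wrist','ow'))
"
```

```text
t: 28.15
tcp_pos: [0.5848, -0.2689, 0.1655]
eef_rot: [-3.141, 0.002, 1.293]
wrist_force: [-0.1, 0.1, 0.7]
opening: 0.871
t 28.1 tcp [ 0.5848 -0.2689  0.1655] need d [ 0.0127 -0.0291 -0.159 ] rot deg [ 0.11 -0.04 -0.05] op 0.871 F [-0.1  0.1  0.7]
cell1 0.84 px 157 196 col [50. 84. 52.] cen [0.556  0.2735] rect c [556. 273.] sz [58. 35.] axis deg -37
cell1 0.80 px 114 167 col [47. 57. 91.] cen [0.6288 0.3772] rect c [629. 377.] sz [70. 34.] axis deg 32
cell1 0.67 px 165 291 col [48. 82. 50.] cen [0.3245 0.254 ] rect c [324. 254.] sz [61. 33.] axis deg 41
cell1 0.59 px 250 199 col [77. 77. 77.] cen [0.5434 0.0447] rect c [544.  45.] sz [59. 32.] axis deg -1
cell1 0.59 px 265 200 col [77. 77. 76.] cen [0.5412 0.0084] rect c [542.   9.] sz [62. 32.] axis deg -1
cell1 0.59 px 279 200 col [77. 77. 76.] cen [ 0.5401 -0.0267] rect c [540. -27.] sz [60. 30.] axis deg -1
cell1 0.88 px 310 204 col [97. 97. 96.] cen [0.531  0.0489] rect c [530.  49.] sz [65. 31.] axis deg -3
cell1 0.85 px 174 260 col [95. 95. 93.] cen [ 0.5961 -0.2968] rect c [ 595. -297.] sz [77. 34.] axis deg -14
cell1 0.84 px 282 210 col [96. 96. 94.] cen [ 0.5288 -0.0238] rect c [527. -24.] sz [69. 35.] axis deg -2
cell1 0.78 px 400 194 col [49. 97. 55.] cen [0.5594 0.2745] rect c [559. 276.] sz [84. 35.] axis deg -37
cell1 0.63 px 359 130 col [52. 98. 57.] cen [0.324  0.2564] rect c [324. 256.] sz [71. 50.] axis deg 36
cell1 0.62 px 452 207 col [ 40.  64. 114.] cen [0.632  0.3825] rect c [631. 382.] sz [63. 43.] axis deg 34
cell1 0.50 px 296 207 col [96. 97. 95.] cen [0.5304 0.0123] rect c [528.  12.] sz [67. 32.] axis deg -2
cell1 0.72 px 303 223 col [98. 98. 97.] cen [ 0.5969 -0.2957] rect c [ 597. -296.] sz [62. 35.] axis deg -14
```

View pics/o.png

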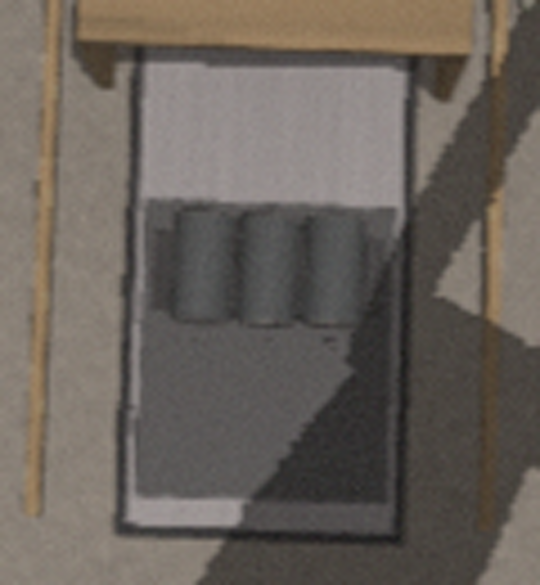

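View pics/ow.png

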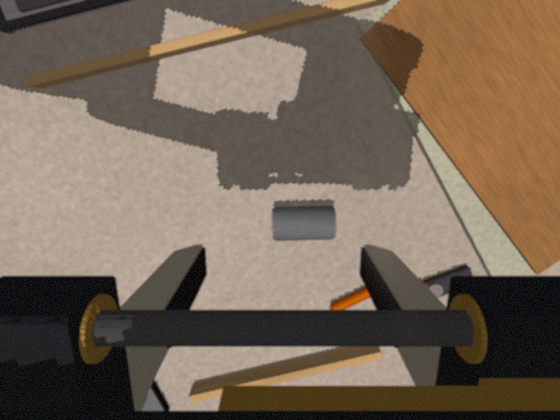

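```bash
python3 -m pendant '{"travel":[[0.012,-0.027,0],[0,0,-0.03],[0,0,-0.03],[0,0,-0.03],[0,0,-0.02],[0,0,0]],"delta_rot":[[0.1,0,0.9],[0,0,0],[0,0,0],[0,0,0],[0,0,0],[0,0,0]],"jaw":[0.75,0.75,0.75,0.75,0.75,0.75]}';python3 -c "
from h import *
need(.597,-.2965,.0065,1.309);cells(snap('wrist'))
"
```

```text
t: 29.05
tcp_pos: [0.5968, -0.2839, 0.0557]
eef_rot: [3.139, -0.001, 1.327]
wrist_force: [-0.4, 0.8, -0.3]
opening: 0.88
t 29.1 tcp [ 0.5968 -0.2839  0.0557] need d [ 0.0002 -0.0126 -0.0492] rot deg [-0.01  0.13 -1.05] op 0.880 F [-0.4  0.8 -0.3]
cell1 0.62 px 286 253 col [84. 84. 84.] cen [ 0.5968 -0.2958] rect c [ 597. -296.] sz [64. 35.] axis deg -14
```

```bash
python3 -m pendant '{"travel":[[0,-0.012,-0.005],[0,0,-0.012],[0,0,-0.012],[0,0,0]],"delta_rot":[[0,0,-1],[0,0,0],[0,0,0],[0,0,0]],"jaw":[0.75,0.75,0.75,0.75]}';python3 -c "
from h import *
need(.597,-.296,.0065,1.314)
"
```

```text
t: 29.55
tcp_pos: [0.6021, -0.2997, 0.0345]
eef_rot: [3.126, 0.003, 1.309]
wrist_force: [-0.8, 0.1, -0.6]
opening: 0.875
t 29.6 tcp [ 0.6021 -0.2997  0.0345] need d [-0.0051  0.0037 -0.028 ] rot deg [0.41 0.82 0.3 ] op 0.875 F [-0.8  0.1 -0.6]
```

```bash
python3 -m pendant '{"travel":[[-0.005,0.004,-0.005],[0,0,-0.01],[0,0,-0.009],[0,0,0]],"delta_rot":[[0.4,0.8,0.3],[0,0,0],[0,0,0],[0,0,0]],"jaw":[0.75,0.75,0.75,0.75]}';python3 -c "
from h import *
need(.597,-.296,.0065,1.314)
"
```

```text
t: 29.95
tcp_pos: [0.5963, -0.2952, 0.008]
eef_rot: [-3.14, -0.001, 1.315]
wrist_force: [-0.4, -0.5, -0.6]
opening: 0.875
t 29.9 tcp [ 0.5963 -0.2952  0.008 ] need d [ 0.0007 -0.0008 -0.0015] rot deg [-0.06 -0.09 -0.03] op 0.875 F [-0.4 -0.5 -0.6]
```

```bash
python3 -m pendant '{"travel":[[0,0,-0.001],[0,0,0],[0,0,0],[0,0,0],[0,0,0],[0,0,0.03],[0,0,0.04],[0,0,0.045],[0,0,0.04]],"delta_rot":[[0,0,0],[0,0,0],[0,0,0],[0,0,0],[0,0,0],[0,0,0],[0,0,0],[0,0,0],[0,0,0]],"jaw":[-0.5,-1,-1,-1,-1,-1,-1,-1,-1]}' 25;python3 -m pendant '{"travel":[[-0.02,0.03,0],[-0.02,0.038,0],[-0.015,0.038,0],[0,0.038,0],[0,0.038,0],[0,0.038,0],[0,0.038,0],[0,0.025,0],[0,0,0]],"delta_rot":[[0,0,6],[0,0,6],[0,0,0],[0,0,0],[0,0,0],[0,0,0],[0,0,0],[0,0,0],[0,0,0]],"jaw":[-1,-1,-1,-1,-1,-1,-1,-1,-1]}';python3 -c "
from h import *
need(.5405,-.0102,.0475,1.523)
p=snap('wrist','q')
"
```

```text
t: 30.85
tcp_pos: [0.5898, -0.2912, 0.1568]
eef_rot: [-3.123, -0.005, 1.315]
wrist_force: [0.3, -0.1, -1.0]
opening: 0.644
t: 31.75
tcp_pos: [0.5367, -0.0029, 0.171]
eef_rot: [3.137, 0.002, 1.529]
wrist_force: [-0.4, -0.4, -1.3]
opening: 0.643
t 31.8 tcp [ 0.5367 -0.0029  0.171 ] need d [ 0.0038 -0.0073 -0.1235] rot deg [ 0.14  0.26 -0.35] op 0.643 F [-0.4 -0.4 -1.3]
```

View pics/q.png

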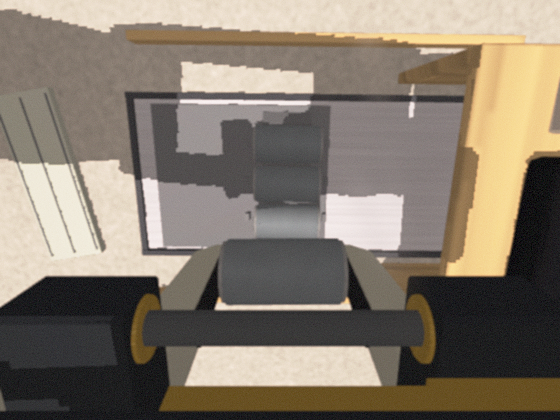

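```bash
python3 -m pendant '{"travel":[[0.004,-0.007,-0.01],[0,0,-0.02],[0,0,-0.02],[0,0,-0.015],[0,0,-0.01],[0,0,0]],"delta_rot":[[0.1,0.3,-0.3],[0,0,0],[0,0,0],[0,0,0],[0,0,0],[0,0,0]],"jaw":[-1,-1,-1,-1,-1,-1]}';python3 -c "
from h import *
need(.5405,-.0102,.0475,1.523)
"
```

```text
t: 32.4
tcp_pos: [0.5419, -0.0209, 0.0911]
eef_rot: [-3.141, 0.004, 1.515]
wrist_force: [1.2, 0.1, -1.0]
opening: 0.644
t 32.4 tcp [ 0.5419 -0.0209  0.0911] need d [-0.0014  0.0107 -0.0436] rot deg [ 0.23 -0.05  0.44] op 0.644 F [ 1.2  0.1 -1. ]
```

```bash
python3 -m pendant '{"travel":[[-0.001,0.01,-0.005],[0,0.001,-0.01],[0,0,-0.008],[0,0,0]],"delta_rot":[[0.2,0,0.4],[0,0,0],[0,0,0],[0,0,0]],"jaw":[-1,-1,-1,-1]}';python3 -c "
from h import *
need(.5405,-.0102,.0475,1.523)
"
```

```text
t: 32.8
tcp_pos: [0.542, -0.0104, 0.0675]
eef_rot: [3.141, 0.0, 1.521]
wrist_force: [-0.6, -0.7, -1.6]
opening: 0.643
t 32.8 tcp [ 0.542  -0.0104  0.0675] need d [-0.0015  0.0002 -0.02  ] rot deg [0.03 0.06 0.1 ] op 0.643 F [-0.6 -0.7 -1.6]
```

```bash
python3 -m pendant '{"travel":[[-0.001,0,-0.008],[-0.001,0,-0.006],[-0.001,0,-0.002],[0,0,0]],"delta_rot":[[0,0.2,0],[0,0,0],[0,0,0],[0,0,0]],"jaw":[-1,-1,-1,-1]}';python3 -c "
from h import *
need(.5405,-.0102,.0475,1.523);snap('wrist','r')
"
```

```text
t: 33.2
tcp_pos: [0.5391, -0.0102, 0.0506]
eef_rot: [-3.14, 0.001, 1.522]
wrist_force: [-0.2, 0.3, -0.6]
opening: 0.646
t 33.2 tcp [ 0.5391 -0.0102  0.0506] need d [ 0.0014 -0.     -0.0031] rot deg [ 0.04 -0.11  0.06] op 0.646 F [-0.2  0.3 -0.6]
```

View pics/r.png

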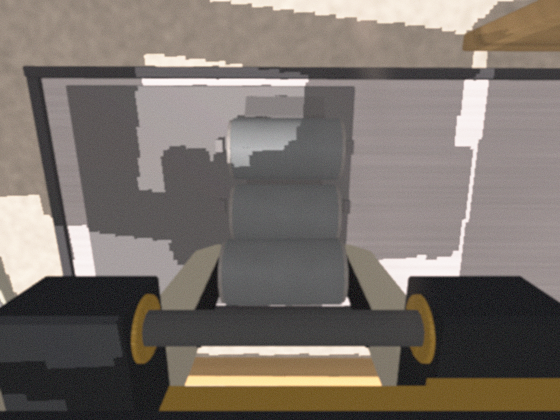

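```bash
python3 -m pendant '{"travel":[[0.001,0,-0.002],[0,0,-0.001],[0,0,0]],"delta_rot":[[0,0,0],[0,0,0],[0,0,0]],"jaw":[-1,-1,-1]}';python3 -m pendant '{"travel":[[0,0,0]],"delta_rot":[[0,0,0]],"jaw":[-1]}'
```

```text
t: 33.55
tcp_pos: [0.542, -0.0103, 0.0501]
eef_rot: [3.14, 0.001, 1.522]
wrist_force: [-0.1, 1.0, -0.4]
opening: 0.642
t: 33.65
tcp_pos: [0.5424, -0.0104, 0.0504]
eef_rot: [3.139, 0.001, 1.522]
wrist_force: [-0.5, 0.1, -1.2]
opening: 0.644
```

```bash
python3 -m pendant '{"travel":[[-0.002,0,-0.003],[0,0,-0.002],[0,0,0]],"delta_rot":[[0,0,0],[0,0,0],[0,0,0]],"jaw":[-1,-1,-1]}'
```

```text
t: 33.95
tcp_pos: [0.5446, -0.0106, 0.0502]
eef_rot: [3.13, 0.001, 1.522]
wrist_force: [0.6, 0.0, -1.7]
opening: 0.644
```

```bash
python3 -m pendant '{"travel":[[-0.004,0,-0.004],[-0.001,0,-0.004],[-0.001,0,-0.002]],"delta_rot":[[0,0.6,0],[0,0,0],[0,0,0]],"jaw":[-1,-1,-1]}'
```

```text
t: 34.25
tcp_pos: [0.5471, -0.0107, 0.0495]
eef_rot: [3.124, 0.002, 1.522]
wrist_force: [-2.9, 0.9, 7.6]
opening: 0.643
```

```bash
python3 -m pendant '{"travel":[[-0.005,0,0.003],[-0.001,0,0],[0,0,0]],"delta_rot":[[0,1,0],[0,0,0],[0,0,0]],"jaw":[-1,-1,-1]}';python3 -c "
from h import *
need(.5405,-.0102,.0485,1.523);snap('wrist','s')
"
```

```text
t: 34.55
tcp_pos: [0.5402, -0.0107, 0.0521]
eef_rot: [-3.14, 0.003, 1.522]
wrist_force: [-1.1, 1.2, -1.7]
opening: 0.644
t 34.5 tcp [ 0.5402 -0.0107  0.0521] need d [ 0.0003  0.0005 -0.0036] rot deg [ 0.14 -0.09  0.05] op 0.644 F [-1.1  1.2 -1.7]
```

View pics/s.png

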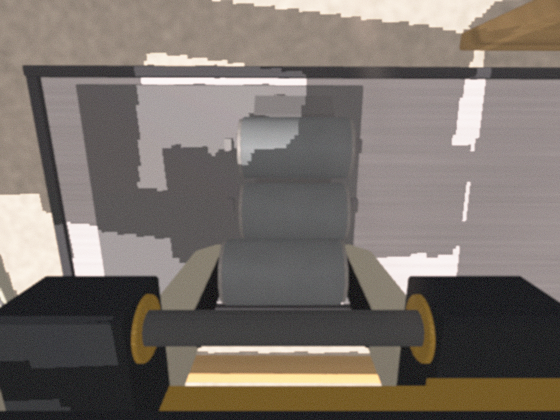

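```bash
python3 -m pendant '{"travel":[[0.003,0,-0.003],[0.001,0,-0.002],[0,0,0]],"delta_rot":[[0,0,0],[0,0.3,0],[0,0,0]],"jaw":[-1,-1,-1]}';python3 -c "
from h import *
need(.5445,-.0102,.0485,1.523);snap('wrist','s2')
"
```

```text
t: 34.9
tcp_pos: [0.5471, -0.0108, 0.0496]
eef_rot: [-3.14, 0.003, 1.522]
wrist_force: [-0.3, -0.2, -1.4]
opening: 0.645
t 34.9 tcp [ 0.5471 -0.0108  0.0496] need d [-0.0026  0.0006 -0.0011] rot deg [ 0.15 -0.11  0.06] op 0.645 F [-0.3 -0.2 -1.4]
```

View pics/s2.png

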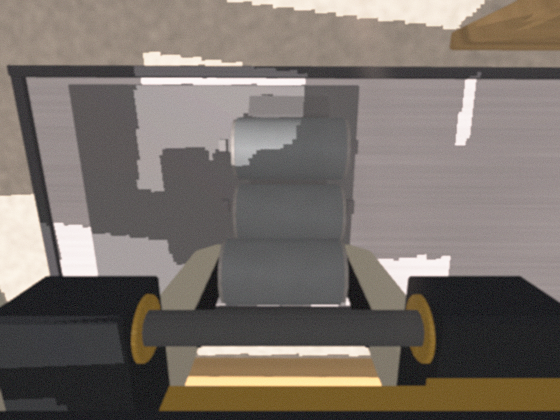

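```bash
python3 -m pendant '{"travel":[[0,0,0],[0,0,0],[0,0,0]],"delta_rot":[[0,0,0],[0,0,0],[0,0,0]],"jaw":[0.4,0.55,0.55]}';python3 -c "
from h import *
need(.5445,-.0102,.0485,1.523);p=snap('wrist','s3')
"
```

```text
t: 35.25
tcp_pos: [0.546, -0.0108, 0.0479]
eef_rot: [-3.137, 0.003, 1.522]
wrist_force: [-0.5, -0.5, -0.2]
opening: 0.768
t 35.2 tcp [ 0.546  -0.0108  0.0479] need d [-0.0015  0.0006  0.0006] rot deg [ 0.14 -0.25  0.06] op 0.768 F [-0.5 -0.5 -0.2]
```

View pics/s3.png

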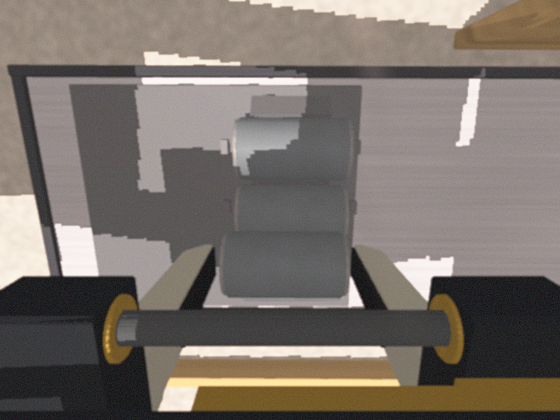

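```bash
python3 -m pendant '{"travel":[[0,0,0.02],[0,0,0.04],[0,0,0.04],[0,0,0.04],[-0.04,0,0],[-0.04,0,0],[-0.04,-0.03,0],[0,-0.04,0],[0,-0.04,0],[0,-0.04,0]],"delta_rot":[[0,0,0],[0,0,0],[0,0,0],[0,0,0],[0,0,0],[0,0,0],[0,0,0],[0,0,0],[0,0,0],[0,0,0]],"jaw":[0.55,0.55,0.55,0.55,0.55,0.55,0.55,-1,-1,-1]}';python3 -c "
from h import *
st()
p=snap('top','u_top')
c=p['img'][140:270,205:325,::-1]
cv2.imwrite('pics/u.png',cv2.resize(c,None,fx=4.5,fy=4.5,interpolation=cv2.INTER_CUBIC))
cells(p,.03)
p=snap('scene','u_scene')
c=p['img'][140:290,220:400,::-1]
cv2.imwrite('pics/us.png',cv2.resize(c,None,fx=4,fy=4,interpolation=cv2.INTER_CUBIC))
cells(p,.03)
"
```

```text
t: 36.3
tcp_pos: [0.4177, -0.1594, 0.1906]
eef_rot: [-3.135, 0.002, 1.531]
wrist_force: [-0.8, 0.4, -0.3]
opening: 0.566
t 36.3 tcp [ 0.4177 -0.1594  0.1906] rot [-3.135e+00  2.000e-03  1.531e+00] F [-0.8  0.4 -0.3] op 0.566 j6 -0.44
cell1 0.88 px 114 167 col [42. 52. 85.] cen [0.6283 0.377 ] rect c [629. 377.] sz [70. 34.] axis deg 32
cell1 0.80 px 157 195 col [46. 78. 47.] cen [0.5575 0.2723] rect c [557. 272.] sz [60. 33.] axis deg -34
cell1 0.63 px 165 291 col [47. 76. 47.] cen [0.325 0.254] rect c [325. 254.] sz [62. 34.] axis deg 40
cell1 0.61 px 250 195 col [74. 74. 73.] cen [0.5537 0.0442] rect c [553.  44.] sz [58. 28.] axis deg -4
cell1 0.60 px 262 196 col [68. 68. 67.] cen [0.5518 0.015 ] rect c [552.  15.] sz [62. 18.] axis deg -4
cell1 0.57 px 272 197 col [71. 71. 71.] cen [ 0.549  -0.0098] rect c [549. -10.] sz [62. 33.] axis deg -5
cell1 0.56 px 125 134 col [77. 73. 70.] cen [0.7116 0.3523] rect c [711. 352.] sz [41. 19.] axis deg 44
cell1 0.50 px 282 196 col [68. 67. 67.] cen [ 0.5496 -0.0354] rect c [550. -35.] sz [60. 17.] axis deg -5
cell1 0.76 px 452 206 col [ 33.  58. 107.] cen [0.6398 0.3742] rect c [639. 374.] sz [63. 41.] axis deg 33
cell1 0.75 px 359 130 col [46. 90. 51.] cen [0.3366 0.2503] rect c [336. 250.] sz [68. 48.] axis deg 42
cell1 0.64 px 400 193 col [42. 89. 48.] cen [0.5674 0.2688] rect c [567. 269.] sz [82. 33.] axis deg -35
cell1 0.60 px 290 204 col [84. 85. 84.] cen [ 0.5271 -0.0024] rect c [527.  -2.] sz [83. 34.] axis deg -2
cell1 0.49 px 281 212 col [89. 89. 87.] cen [ 0.5432 -0.0309] rect c [541. -32.] sz [60. 29.] axis deg 4
cell1 0.48 px 311 206 col [91. 92. 91.] cen [0.5454 0.0453] rect c [544.  45.] sz [59. 34.] axis deg -3
cell1 0.44 px 301 210 col [89. 90. 89.] cen [0.5491 0.0181] rect c [546.  20.] sz [46. 11.] axis deg -10
```

View pics/u.png

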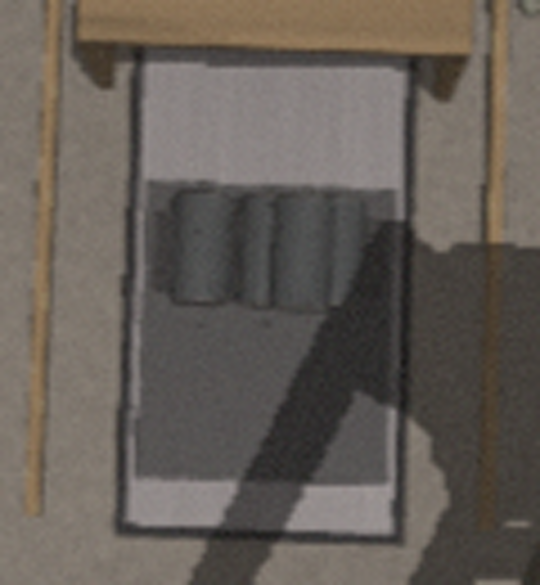

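View pics/us.png

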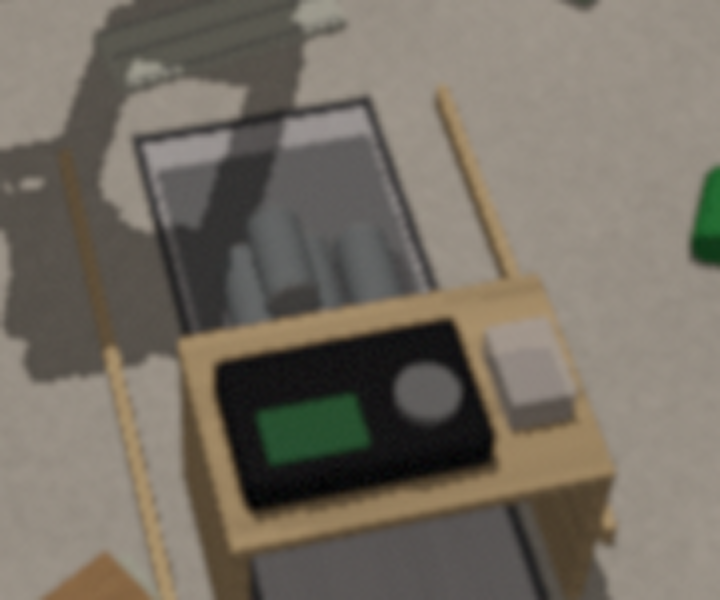

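```bash
python3 - <<'E'
from h import *
p=snap("top")
def q(x,y,z): return ray(p,205+x/4.5,140+y/4.5,z)
rl,rr,fl,fr=q(148,183,.012),q(397,189,.012),q(138,478,.012),q(386,486,.012)
u=np.array([.9988,-.0486,0])
b1=(rl+rr)/2-.0375*u;b2=(fl+fr)/2+.1275*u;print(b1,b2,"tray",.6446-.09-((fl+fr)/2)[0])
print("top cell",ray(p,272,197,.0575))
E
```

```text
[0.55208427 0.00689929 0.012     ] [0.55242145 0.00774429 0.012     ] tray 0.12952555419800693
top cell [ 0.54492256 -0.00965896  0.0575    ]
```

View pics/u_top.png

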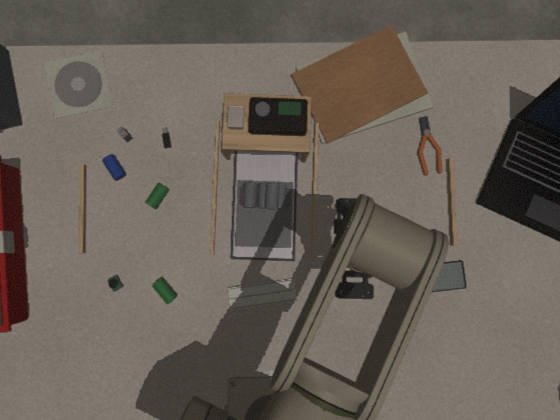

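```bash
python3 -m pendant '{"travel":[[0.002,0.018,0],[0.002,0.018,0],[0.002,0.018,0],[0.002,0.018,0],[0.002,0.018,0],[0.002,0.018,0],[0.002,0.018,0],[0.002,0.018,0],[0.002,0.018,0],[0,0.006,0]],"delta_rot":[[0,0,8.5],[0,0,8.5],[0,0,8.5],[0,0,8.5],[0,0,8.5],[0,0,8.5],[0,0,8.5],[0,0,8.5],[0,0,8.5],[0,0,8.5]],"jaw":[-1,-1,-1,-1,-1,-1,-1,-1,-1,-1]}';python3 -c "
from h import *
need(.448,.0128,.012,3.093)
"
```

```text
t: 37.55
tcp_pos: [0.4343, 0.0315, 0.1886]
eef_rot: [-3.135, -0.003, 3.035]
wrist_force: [-0.3, -0.5, -0.3]
opening: 0.008
t 37.5 tcp [0.4343 0.0315 0.1886] need d [ 0.0137 -0.0187 -0.1766] rot deg [ 0.34 -0.22  3.31] op 0.008 F [-0.3 -0.5 -0.3]
```

```bash
python3 -m pendant '{"travel":[[0.01,-0.015,0],[0,0,-0.03],[0,0,-0.03],[0,0,-0.03],[0,0,-0.03],[0,0,-0.02],[0,0,0]],"delta_rot":[[0.3,-0.2,3.3],[0,0,0],[0,0,0],[0,0,0],[0,0,0],[0,0,0],[0,0,0]],"jaw":[-1,-1,-1,-1,-1,-1,-1]}';python3 -c "
from h import *
need(.448,.0128,.012,3.093)
"
```

```text
t: 38.25
tcp_pos: [0.4422, 0.0298, 0.045]
eef_rot: [3.139, 0.002, 3.122]
wrist_force: [-0.6, -0.5, -0.4]
opening: 0.006
t 38.2 tcp [0.4422 0.0298 0.045 ] need d [ 0.0058 -0.017  -0.033 ] rot deg [-0.13  0.13 -1.64] op 0.006 F [-0.6 -0.5 -0.4]
```

```bash
python3 -m pendant '{"travel":[[0.003,-0.017,-0.005],[0,0,-0.01],[0,0,-0.008],[0,0,0]],"delta_rot":[[0,0,-1.6],[0,0,0],[0,0,0],[0,0,0]],"jaw":[-1,-1,-1,-1]}';python3 -c "
from h import *
need(.448,.0128,.012,3.093)
"
```

```text
t: 38.65
tcp_pos: [0.4459, 0.0166, 0.0234]
eef_rot: [3.138, 0.004, 3.099]
wrist_force: [0.2, 0.2, 0.6]
opening: 0.005
t 38.6 tcp [0.4459 0.0166 0.0234] need d [ 0.0021 -0.0038 -0.0114] rot deg [-0.19  0.22 -0.35] op 0.005 F [0.2 0.2 0.6]
```

```bash
python3 -m pendant '{"travel":[[0,-0.004,-0.006],[-0.001,0,-0.006],[-0.001,0,-0.003],[0,0,-0.003]],"delta_rot":[[-0.2,0.2,-0.3],[0,0.3,0],[0,0,0],[0,0,0]],"jaw":[-1,-1,-1,-1]}';python3 -c "
from h import *
need(.448,.0128,.012,3.093)
"
```

```text
t: 39.05
tcp_pos: [0.4517, 0.0129, 0.012]
eef_rot: [-3.141, 0.009, 3.095]
wrist_force: [-3.3, 0.4, 24.7]
opening: 0.006
t 39.0 tcp [0.4517 0.0129 0.012 ] need d [-0.0037 -0.0001 -0.    ] rot deg [ 0.08  0.49 -0.12] op 0.006 F [-3.3  0.4 24.7]
```

```bash
python3 -m pendant '{"travel":[[0.003,0,-0.002],[0.005,0,-0.002],[0.007,0,-0.002],[0.008,-0.001,-0.002],[0.008,0,-0.002],[0.008,-0.001,-0.002]],"delta_rot":[[0,0.3,0],[0,0.2,0],[0,0.2,0],[0,0.2,0],[0,0.2,0],[0,0.2,0]],"jaw":[-1,-1,-1,-1,-1,-1]}';python3 -c "
from h import *
need(.448,.0128,.012,3.093)
p=snap('top')
c=p['img'][140:270,205:325,::-1]
cv2.imwrite('pics/v.png',cv2.resize(c,None,fx=4.5,fy=4.5,interpolation=cv2.INTER_CUBIC))
"
```

```text
t: 39.65
tcp_pos: [0.5033, 0.0101, 0.0122]
eef_rot: [-3.138, 0.005, 3.095]
wrist_force: [-4.1, 5.4, 15.5]
opening: 0.006
t 39.6 tcp [0.5033 0.0101 0.0122] need d [-0.0553  0.0027 -0.0002] rot deg [ 0.2   0.27 -0.13] op 0.006 F [-4.1  5.4 15.5]
```

View pics/v.png

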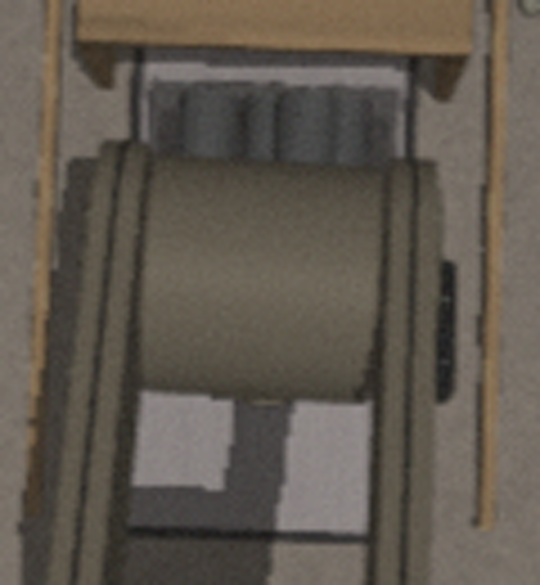

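```bash
python3 -m pendant '{"travel":[[0.006,0,-0.002],[0.008,0,-0.002],[0.008,0,-0.002],[0.008,-0.001,-0.002],[0.008,0,-0.002],[0.006,0,-0.002]],"delta_rot":[[0,0.3,0],[0,0.2,0],[0,0.2,0],[0,0.2,0],[0,0.2,0],[0,0.2,0]],"jaw":[-1,-1,-1,-1,-1,-1]}';python3 -c "
from h import *
need(.579,.0064,.012,3.093)
"
```

```text
t: 40.3
tcp_pos: [0.5612, 0.0069, 0.0122]
eef_rot: [-3.134, 0.001, 3.095]
wrist_force: [-2.6, -2.1, 14.5]
opening: 0.006
t 40.3 tcp [0.5612 0.0069 0.0122] need d [ 0.0178 -0.0005 -0.0002] rot deg [ 0.42  0.04 -0.14] op 0.006 F [-2.6 -2.1 14.5]
```

```bash
python3 -m pendant '{"travel":[[0.005,0,-0.002],[0.005,0,-0.002],[0.004,0,-0.002],[0.004,0,-0.002]],"delta_rot":[[0,0.2,0],[0,0.2,0],[0,0.2,0],[0,0.2,0]],"jaw":[-1,-1,-1,-1]}';python3 -c "
from h import *
need(.579,.0064,.012,3.093)
"
```

```text
t: 40.7
tcp_pos: [0.5744, 0.0061, 0.0119]
eef_rot: [-3.131, -0.03, 3.096]
wrist_force: [-35.9, 0.6, 45.9]
opening: 0.001
t 40.7 tcp [0.5744 0.0061 0.0119] need d [0.0046 0.0003 0.0001] rot deg [ 0.52 -1.76 -0.17] op 0.001 F [-35.9   0.6  45.9]
```

```bash
python3 -m pendant '{"travel":[[0,0,0],[0,0,0.001]],"delta_rot":[[0,0,0],[0,0,0]],"jaw":[-1,-1]}'; python3 -m pendant '{"travel":[[0,0,0.01],[0,0,0.02],[-0.01,0,0.04],[-0.02,0,0.05],[-0.02,0,0.05],[-0.03,-0.03,0],[-0.03,-0.04,0],[0,-0.04,0],[0,-0.04,0],[0,-0.04,0]],"delta_rot":[[0,0,0],[0,0,0],[0,0,0],[0,0,0],[0,0,0],[0,0,0],[0,0,0],[0,0,0],[0,0,0],[0,0,0]],"jaw":[-1,-1,-1,-1,-1,-1,-1,-1,-1,-1]}'; python3 -c "
from h import *
st()
p=snap('top','w_top')
c=p['img'][140:270,205:325,::-1]
cv2.imwrite('pics/w.png',cv2.resize(c,None,fx=4.5,fy=4.5,interpolation=cv2.INTER_CUBIC))
p=snap('scene','w_scene')
c=p['img'][140:320,220:400,::-1]
cv2.imwrite('pics/ws.png',cv2.resize(c,None,fx=3.3,fy=3.3,interpolation=cv2.INTER_CUBIC))
"
```

```text
t: 40.9
tcp_pos: [0.5739, 0.0062, 0.014]
eef_rot: [-3.131, -0.033, 3.096]
wrist_force: [0.5, -0.6, -0.2]
opening: 0.005
t: 41.9
tcp_pos: [0.4628, -0.1849, 0.1883]
eef_rot: [-3.129, -0.023, 3.104]
wrist_force: [0.6, -0.8, -0.1]
opening: 0.007
t 41.9 tcp [ 0.4628 -0.1849  0.1883] rot [-3.129 -0.023  3.104] F [ 0.6 -0.8 -0.1] op 0.007 j6 -2.00
```

View pics/w.png

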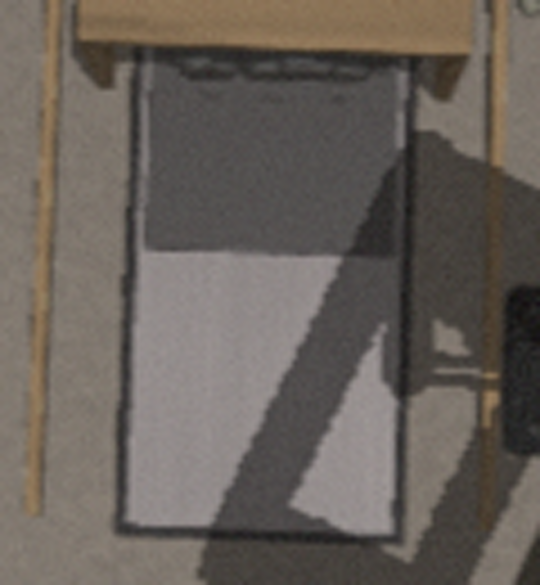

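View pics/ws.png

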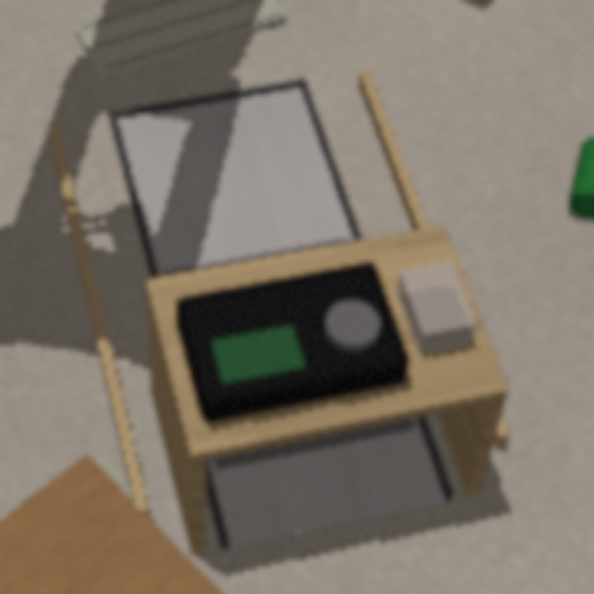

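```bash
python3 -m pendant '{"travel":[[-0.015,0.03,0],[-0.015,0.04,0],[-0.01,0.04,0],[-0.01,0.04,0],[-0.01,0.03,0],[0,0.01,0],[0,0,0]],"delta_rot":[[0,-8,0],[0,-8,0],[0,-8,0],[0,-8,0],[0,-8,0],[0,-8,0],[0,0,0]],"jaw":[-1,-1,-1,-1,-1,-1,-1]}'; python3 -c "
from h import *
st()
snap('wrist','x')
"
```

```text
t: 42.7
tcp_pos: [0.4769, -0.0452, 0.1734]
eef_rot: [3.094, 0.59, 3.084]
wrist_force: [-0.1, 0.4, -0.6]
opening: 0.008
t 42.7 tcp [ 0.4769 -0.0452  0.1734] rot [3.094 0.59  3.084] F [-0.1  0.4 -0.6] op 0.008 j6 -1.98
```

View pics/x.png

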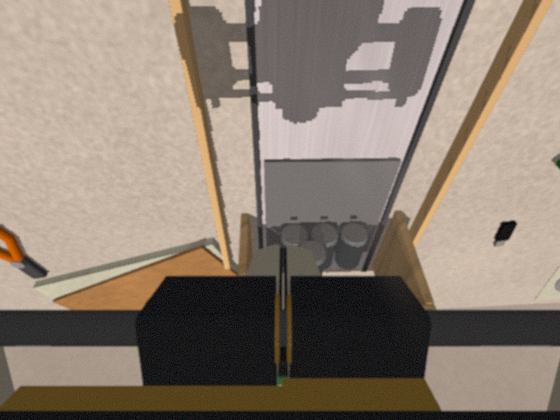

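```bash
python3 -m pendant '{"travel":[[-0.02,-0.04,0.0],[-0.02,-0.03,0],[0,0,0]],"delta_rot":[[0,-5,0],[0,0,0],[0,0,0]],"jaw":[-1,-1,-1]}'; python3 -c "
from h import *
s=st()
p=snap('wrist')
c=p['img'][130:280,270:450,::-1]
cv2.imwrite('pics/y.png',cv2.resize(c,None,fx=4,fy=4,interpolation=cv2.INTER_CUBIC))
# predict: end-face centres for each cell with bed home
o=np.array([.6446,.0034]);u=np.array([.9988,-.0486]);v=np.array([.0486,.9988])
for y,z in ((.036,0),(0,0),(-.036,0),(-.018,.0277)):
  for dx in (0,-.006,-.012):
    w=o+u*(.035+dx-.03)+v*y
    q=proj(p,[*w,.0298+z]); print(y,dx,np.round((q-[270,130])*4))
"
```

```text
t: 43.05
tcp_pos: [0.4636, -0.1114, 0.1691]
eef_rot: [3.077, 0.642, 3.099]
wrist_force: [-0.3, 0.0, -0.9]
opening: 0.006
t 43.0 tcp [ 0.4636 -0.1114  0.1691] rot [3.077 0.642 3.099] F [-0.3  0.  -0.9] op 0.006 j6 -2.36
0.036 0 [521. 399.]
0.036 -0.006 [527. 387.]
0.036 -0.012 [534. 376.]
0 0 [406. 401.]
0 -0.006 [411. 389.]
0 -0.012 [416. 378.]
-0.036 0 [289. 403.]
-0.036 -0.006 [293. 392.]
-0.036 -0.012 [296. 380.]
-0.018 0 [365. 480.]
-0.018 -0.006 [370. 470.]
-0.018 -0.012 [375. 459.]
```

View pics/y.png

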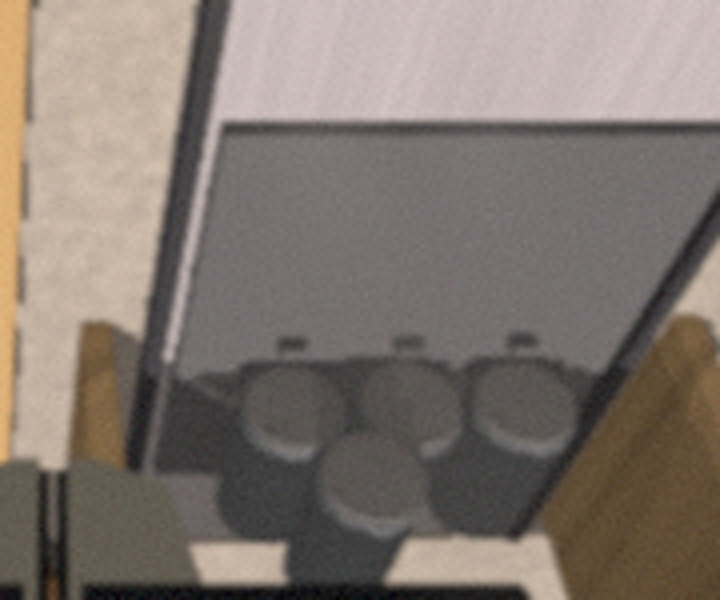

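```bash
python3 -c "
from h import *
p=snap('top')
for y in ((147,250),(393,256)): print(ray(p,205+y[0]/4.5,140+y[1]/4.5,.012))
p=snap('wrist')
o=np.array([.6446,.0034]);u=np.array([.9988,-.0486]);v=np.array([.0486,.9988])
for t in (0,.004,.008):
  w=o+u*(-.09-t); print(t,np.round((proj(p,[*w,.012])-[270,130])*4))
for n in ['block_battery','cutters','joystick','usb_stick','phone']: cells(snap('top'),.01,n,.5)
"
```

```text
[0.55493632 0.07553386 0.012     ]
[ 0.5490838  -0.06119563  0.012     ]
0 [475. 129.]
0.004 [479. 118.]
0.008 [484. 107.]
block_battery 0.66 px 124 134 col [79. 76. 72.] cen [0.7171 0.3587] rect c [717. 358.] sz [43. 23.] axis deg 36
block_battery 0.66 px 263 154 col [56. 54. 53.] cen [0.6586 0.0097] rect c [659.   9.] sz [18. 15.] axis deg 89
block_battery 0.50 px 252 153 col [56. 55. 53.] cen [0.6617 0.0376] rect c [661.  38.] sz [25. 13.] axis deg 89
cutters 0.61 px 429 147 col [98. 68. 52.] cen [ 0.671  -0.4115] rect c [ 674. -410.] sz [154.  59.] axis deg 9
cutters 0.59 px 265 176 col [81. 78. 77.] cen [0.6028 0.0051] rect c [608.   5.] sz [141. 115.] axis deg 88
usb_stick 0.51 px 166 138 col [51. 48. 45.] cen [0.7039 0.2537] rect c [705. 254.] sz [50. 18.] axis deg 8
phone 0.86 px 437 277 col [81. 84. 80.] cen [ 0.3421 -0.4174] rect c [ 342. -418.] sz [140.  70.] axis deg -85
```

```bash
python3 -c "
from h import *
st(); print(arm.close_job())"
```

```text
t 43.7 tcp [ 0.4651 -0.1078  0.1686] rot [3.077 0.643 3.103] F [ 0.5  0.4 -0.5] op 0.005 j6 -2.35
the job is handed in; nothing more can be done
None
```

The job is handed in at 43.7 s, with the tray pushed home and all four cells stacked on it. I dragged the tray out to its stop and found four grey cells. Three went into the grooves and the fourth was saddled on top. I left the green and blue look-alikes alone.

**Tray:** The front edge travelled about 139 mm of its 140 mm, and I felt a firm stop (about 36 N) at the end. The pictures put it 1.5 to 3 mm from home, against the 6 mm allowed. While I placed the fourth cell, the press slid the tray about 11 mm inward. It was still about 129 mm out, above the 110 mm needed.

**Stack:** A last wrist picture under the shelf shows three cells in the row and one saddled on top, all in line. The top cell sits about 3 to 4 mm nearer the tray front than the row. An earlier top view put it 6 to 7 mm off. Both are inside the 12 mm limit.

**Other things on the table:** In the last top view the block battery, cutters, USB stick and phone are where they started. The networks missed the joystick in that final picture. It showed in its place in an earlier top view, and the arm never went near it.

The robot was clear of everything when I handed in.

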